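# Warm the housings, count out cold bearings

## Task

Get the bearing job ready: clear the rusty old sleeve off the warming plate into the blue scrap bin and stand every aluminium bearing housing upright on the plate. Tip one bearing for each housing out of the yellow tin into the steel tray, feeling, as you tilt it, for the angle at which the stack begins to shift, so that they slide out gently instead of being flung or dropped from a height; keep the spare ones in the tin and stand it back upright on its round black mat. Turn the outer ring of the two-in-one control until its red line points at the red mark on the panel, leaving the small inner knob as it is, and leave the other things on the bench alone.

Things in the scene. Friction and masses are not known exactly. Their poses are not given: they have to be found in the camera images.
- housing1_c (a point): aluminium bearing housing, a plain round drum 66 mm in diameter and 45 mm high with an open 52 mm bore on top, 0.3 kg; this point is its centre, half-way up; its z axis points up. Two or three housings are present, standing on the bench (absent ones read None)
- housing2_c (a point): second housing, same as the first
- housing3_c (a point): third housing, same as the first
- bearing1_c (a point): double-row ball bearing, a steel disc 52 mm in diameter and 20.6 mm thick with orange seals, 0.14 kg; this point is its centre and z its axis. Four of them lie flat on each other in the tin at the start
- bearing2_c (a point): another bearing, same as the first. All are oiled: in the tin they begin to slide towards the mouth as one stack when the tin lies some 8 to 14 degrees past level (friction differs from start to start), stop at once when it is tilted back 4 degrees, and fall off the rim one after another
- bearing3_c (a point): another bearing, same as the first
- bearing4_c (a point): another bearing, same as the first
- tin_mid (a point): tall square yellow tin, open at the top, 60 by 60 mm outside and 55 by 55 mm inside, 96 mm high, floor 4 mm thick, empty mass 0.15 kg; this point is on its axis, half-way up (48 mm above its underside); z points out of its mouth, x and y square to its sides. The bearings fit loosely in single file, up to 87 mm above the underside; full, it balances 45 mm above the underside and may turn in a grip away from there
- sleeve_c (a point): worn rusty-brown steel sleeve, 36 mm in diameter and 60 mm long, 0.22 kg, standing upright on the warming plate at the start; this point is its centre, half-way up
- bin: blue plastic scrap bin, open at the top, fixed to the bench, 120 by 120 mm outside, 60 mm high, walls and floor 4 mm thick; origin at the centre of its underside
- mat (a point): centre of the round black mat (90 mm across) on top of the red case, where the tin stands; the top of the case is 60 mm above the bench and this point is on it; the case is 180 mm (x) by 200 mm (y)
- tray: open steel tray with black rubber floor, fixed to the bench, 200 mm (its x) by 180 mm (its y), walls 30 mm high and 4 mm thick, floor 4 mm thick; origin at the centre of its underside
- plate (a point): centre of the top of the steel warming plate, 70 mm above the bench; axes of the heater: the flat plate is 216 mm by 216 mm inside a low rail that stands 8 mm above it; the whole housing must stand flat inside the rail. The heater is fixed, a grey box 230 mm (x) by 320 mm (y)
- ring_grip (a point): on the axis of the two-in-one control on the black panel left of the plate, at the height to grip the outer ring. The outer ring is aluminium, 54 mm in diameter, from 66 to 90 mm above the bench (this point is at 84 mm); the red line on its top and side points along this point's x axis. The small black inner knob stands on top of it: 24 mm in diameter, from 90.5 to 110.5 mm above the bench
- ring (a joint): turn of the outer ring, rad, 0 to 3, growing clockwise seen from above; its red line points at the red mark at 1.5. It turns with slight friction (0.06 N m) and stays where it is left
- inner_mark (a point): end of the white line on the inner knob, 11 mm from the axis and level with the knob's top; turns with the inner knob, which is very easily turned
- wrench1: steel spanner, 200 mm long, lying on the bench, a bystander; origin at its middle underneath
- wrench2: steel spanner, 170 mm long, a bystander
- driver: orange-handled screwdriver, 210 mm long, a bystander lying between tray and heater; origin at its middle underneath
- spray: blue spray can, 60 mm in diameter and 190 mm high, a bystander standing beyond the tray; origin at the centre of its underside
- grease: grease jar with red lid, 72 mm in diameter and 60 mm high, a bystander on the red case behind the tin; origin at the centre of its underside
- mallet: hammer, 270 mm long, a bystander

How it is judged:
By the outcome, as a careful person would: the job done as asked, in the order asked, and still so for the second after the job is handed in, with the robot touching nothing.
Of housing1, housing2, housing3 only 2 to 3 are there at a start; the rules pass over those that are not, and their reading is None.
At some moment in a run one of housing1, housing2, housing3 may be knocked a few centimetres aside while the robot is not near it.
It also fails if it takes over 208 s, if anything falls off the work surface, if the arm or the gripper's body presses on something with over 40 N, if the wrist force passes 120 N, or if a joint passes its speed limit or range.

## Robot

A 7-joint arm with a two-finger parallel gripper is mounted at the origin on the work surface. World frame = base frame: x ahead of the robot, y to its left, z up, the work surface at z = 0. Lengths are in m, angles in rad, forces in N, time in s.
With the tool pointing down it reaches from about 0.35 to 0.9 m from the base axis. Payload 8.1 kg.
Tool frame: the origin (TCP) lies between the finger pads; the fingertips stand ahead of it and the grasp point (between the pads) is the TCP (arm.nose_length is the z of the fingertips in the tool frame, in m); z points along the fingers, y is the line along which they close (so a half turn about z gives the same grasp; the last joint's range is limited). The gripper opens to 92 mm and grips with 3 to 60 N. Pads are 19 mm wide; open, the fingers measure 130 mm over their backs; the gripper's body (75 mm by 190 mm) begins 47 mm behind the grasp point.
Start: joints at [1.235, 0.434, 0.025, 1.573, -0.012, 1.134, -0.075], TCP at [0.144, -0.608, 0.246] pointing down, gripper open.
Joint ranges: [-2.62, 2.62], [-0.44, 2.09], [-1.27, 1.32], [0.08, 2.57], [-1.32, 4.46], [0.12, 2], [-2.74, 2.74]. Speed limits (rad/s): [2.22, 2.22, 3.01, 3.01, 3.14, 3.14, 3.14].

## Interface

Orientations are given as a rotation vector (axis times angle).
In Python, from cell import sensors, optics, arm gives the robot as it stands.
- The arm moves only by the tool arm_command, never from a script. Its argument "deltas" is one flat list of numbers, 7 for each row, row after row: the turn, a rotation vector about the world's x, y, z as a fraction of full scale, then the shift along the world's x, y, z as a fraction of full scale, then the finger opening in mm, from 0 to 91.8. In form: [wx, wy, wz, dx, dy, dz, fingers, wx, wy, wz, dx, dy, dz, fingers, ...]. A call has 1 to 20 rows; each row is the pose to reach, as a shift and turn from the pose commanded when the call began; what a row does not reach only later rows make up. Full scale, the value 1, is 1 m for a shift and 90 degrees for a turn. A row lasts 1/10 s, in which the tool goes at most 50 mm and 8.59 degrees, less where a joint would pass 70% of its speed; a pose out of reach is approached as far as the arm can. A call with a number of a shift or a turn outside -1 to 1 is refused whole. A call with a gripper value outside its range is refused whole. The fingers move at their own pace and stop on an object; "force" is the grip in N (left out, the last holds). Time passes only in rows, so rows that repeat a pose let the fingers close. It gives the time, the measured TCP pose, the force, the opening and the grip force at its end, in the units of the state.
- sensors.observe(): the state, without advancing time (a new reading comes with each control period).
- optics.get_image(name): name is "scene" or "top"; returns the picture (400x640x3 uint8, blue, green, red); there is no depth.
- optics.calibration(name): a dict with "camera_matrix" (3x3 intrinsics, pixels), "rvec" (rotation vector, rad) and "tvec" (3), from world to camera coordinates, as OpenCV has them. Camera axes: x right, y down, z forward; pixel columns grow to the right and rows downward; lengths in m; the calibration is good to about 2 mm. A picture is of the moment at which its call begins. calibration takes no time and is no camera call.
- arm.sign_off(): hands the job in; it is judged then, once.
The state is a dict: "clock": time; "joints": joint angles; "dq": joint speeds; "joint_efforts": joint torques, N m; "position": TCP position; "ee_rot": TCP orientation; "force": force on the tool from outside, world axes, zero at the start; "ft_torque": the same for the moment, N m; "width": opening from 0.0 (shut) to 1.0 (fully open); "gripper_force": force on a finger pad.
Only numpy, scipy, OpenCV 4.12 (cv2) and the standard library are available. Lean on these libraries where they do the work, as an engineer would, in place of code of your own. Each camera call takes 0.05 s, during which the arm holds its last target. There are 200 camera calls.

## Working session

There is one attempt and no reset: what is moved stays moved. The work goes in short steps, Python scripts to look and compute and a tool call to move; the robot and the scene stay as the last step left them, time stands still between calls to the robot, and variables do not carry over. Pictures are saved under pics/ and viewed, at most 14 in all, crops included, and the job is handed in when it is done.

Besides the shell and the picture viewer there is one more tool, called by a JSON object that holds its "op" and its "data", one argument or row to a line. arm_command: Moves the arm, as the interface text tells. Its arguments: {"type":"object","properties":{"deltas":{"type":"array","items":{"type":"number"}},"force":{"type":"number"}},"required":["deltas"]}

```bash
mkdir -p pics; ls; python3 - <<'E'
from cell import sensors, optics, arm
import cv2
for n in("scene","top"):
    cv2.imwrite(f"pics/{n}0.png",optics.get_image(n)); c=optics.calibration(n); print(n,c)
print(sensors.observe(), arm.nose_length)
E
```

```text
pics
scene {'camera_matrix': array([[507.30049031,   0.        , 323.45136776],
       [  0.        , 507.30049031, 197.29127356],
       [  0.        ,   0.        ,   1.        ]]), 'rvec': array([ 2.03877591,  1.2884452 , -0.56782991]), 'tvec': array([-0.23995556, -0.22923413,  1.7796703 ])}
top {'camera_matrix': array([[412.54178798,   0.        , 315.41952515],
       [  0.        , 412.54178798, 191.34144902],
       [  0.        ,   0.        ,   1.        ]]), 'rvec': array([ 2.18291894, -2.1580754 ,  0.08849773]), 'tvec': array([0.03617951, 0.53461233, 1.35372597])}
{'clock': 0.1, 'joints': array([ 1.23538043,  0.43512816,  0.02494318,  1.57395257, -0.01160698,
        1.13405012, -0.07509   ]), 'dq': array([ 0.0004228 , -0.00089763, -0.00091846, -0.00051849, -0.00032071,
       -0.00060202,  0.0010499 ]), 'joint_efforts': array([ 2.85598115e-03, -6.69116378e+01,  9.87887867e-01, -3.15141034e+01,
       -6.05537533e-02,  3.74930596e-02,  2.96663507e-05]), 'position': array([ 0.14407232, -0.60773304,  0.24505943]), 'ee_rot': array([-3.11897918e+00, -3.64668793e-01,  4.20598579e-04]), 'force': array([ 0.05910321, -0.54935485, -0.46070473]), 'ft_torque': array([-0.00601593,  0.03487188,  0.03980834]), 'gripper_force': 0.0, 'width': 1.0016786324398916} 0.019
```

View pics/scene0.png

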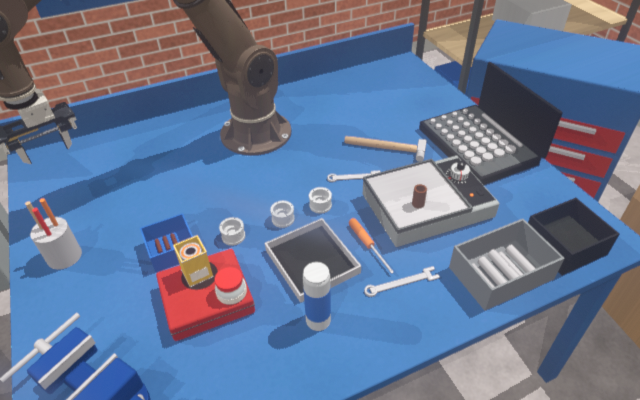

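View pics/top0.png

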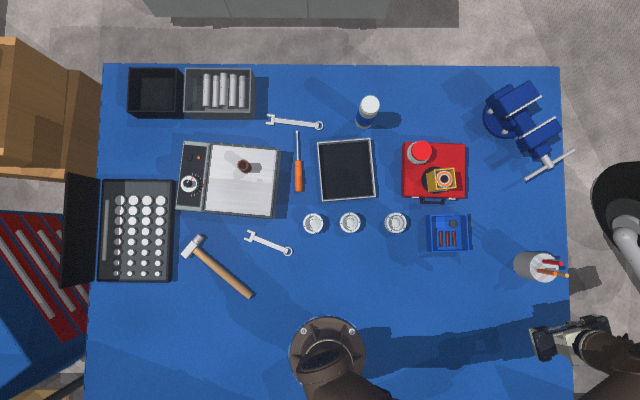

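The scene view shows the tin at about (192,262) on the red case, three housings at (232,231), (283,213) and (320,200), the sleeve at (419,195) and the control at (460,172). In the top view these are: tin (441,180), housings (313,223), (350,223) and (396,223), sleeve (244,166), ring (189,183), tray (346,169), bin (449,232).

```bash
cat > h.py <<'E'
import numpy as np, cv2
from cell import sensors, optics, arm
def P(n):
    c=optics.calibration(n); return c["camera_matrix"],cv2.Rodrigues(c["rvec"])[0],c["tvec"]
def ray(n,u):
    K,R,t=P(n); d=R.T@np.linalg.inv(K)@np.array([u[0],u[1],1.]); return -R.T@t,d
def plane(n,u,z):
    o,d=ray(n,u); return o+d*(z-o[2])/d[2]
def proj(n,p):
    K,R,t=P(n); q=K@(R@np.asarray(p,float)+t); return q[:2]/q[2]
def crop(n,x,y,w,h,s,name):
    im=optics.get_image(n); cv2.imwrite("pics/"+name,cv2.resize(im[y:y+h,x:x+w],None,fx=s,fy=s,interpolation=cv2.INTER_CUBIC)); return im
E
python3 - <<'E'
from h import *
a=crop("top",172,120,310,140,2.55,"t1.png"); b=crop("scene",140,130,370,200,2.15,"s1.png")
cv2.imwrite("pics/t_raw.png",a);cv2.imwrite("pics/s_raw.png",b)
for nm,u,z in [("h",(313,223),.045),("h",(350,223),.045),("h",(396,223),.045),("tin",(441,180),.156),("sleeve",(243,164),.13),("bin",(449,232),.06),("ring",(189,184),.09),("tray",(346,169),.03)]:
    print(nm,plane("top",u,z).round(3))
E
```

```text
h [0.428 0.049 0.045]
h [ 0.43  -0.072  0.045]
h [ 0.431 -0.222  0.045]
tin [ 0.561 -0.338  0.156]
sleeve [0.607 0.267 0.13 ]
bin [ 0.404 -0.389  0.06 ]
ring [0.547 0.446 0.09 ]
tray [ 0.61  -0.059  0.03 ]
```

View pics/t1.png

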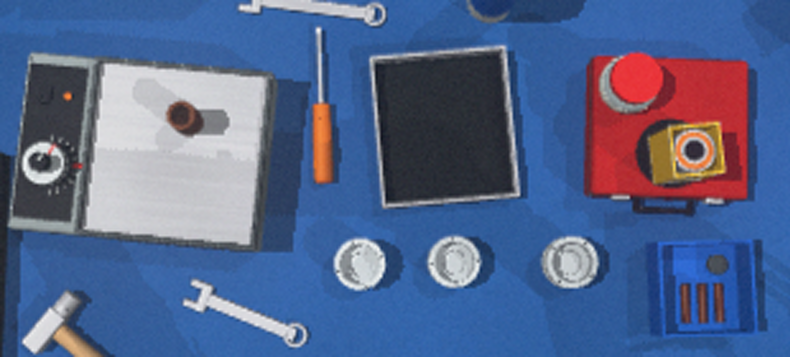

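View pics/s1.png

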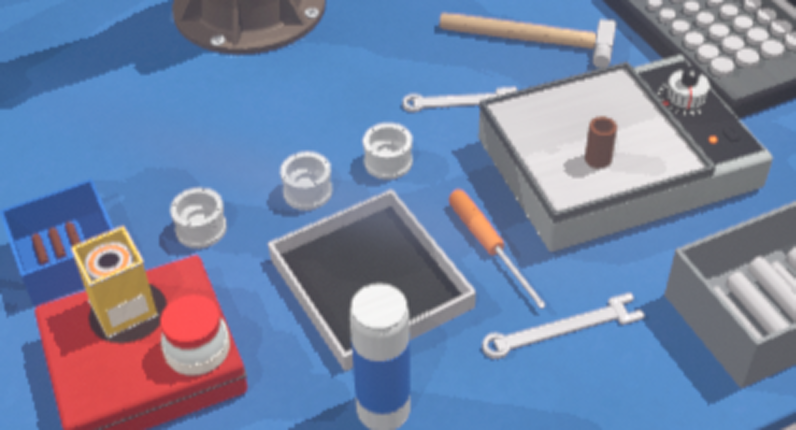

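The crops show three housings. The red ring line points up-right at crop (52,149), towards a red mark at (80,165). The tin is yawed slightly and the tray and heater are rotated by about 5°.

```bash
python3 - <<'E'
from h import *
from scipy.optimize import least_squares
print([a for a in dir(arm) if a[0]!='_'],[a for a in dir(sensors) if a[0]!='_'])
im={"top":cv2.imread("pics/t_raw.png"),"scene":cv2.imread("pics/s_raw.png")}
def tri(u,v):
    f=lambda p:np.r_[proj("top",p)-u,proj("scene",p)-v]
    s=least_squares(f,[.5,0,.05]); return s.x.round(4),round(2*s.cost,2)
def blobs(n,lo,hi,roi,amin=30):
    x,y,w,h=roi; hsv=cv2.cvtColor(im[n],cv2.COLOR_BGR2HSV)[y:y+h,x:x+w]
    m=cv2.inRange(hsv,np.array(lo),np.array(hi)); c,_=cv2.findContours(m,cv2.RETR_EXTERNAL,cv2.CHAIN_APPROX_NONE)
    return [k+np.array([x,y]) for k in c if cv2.contourArea(k)>amin]
def cen(k): m=cv2.moments(cv2.convexHull(k)); return np.array([m["m10"],m["m01"]])/m["m00"]
W=((0,0,120),(180,90,255))
T=sorted([cen(k) for k in blobs("top",*W,(295,207,120,32),100)],key=lambda c:c[0]); S=sorted([cen(k) for k in blobs("scene",*W,(215,182,122,68),80)],key=lambda c:-c[0])
print("H",[plane("top",c,.0225).round(4) for c in T],[tri(a,b) for a,b in zip(T,S)])
B=((0,60,20),(15,255,160))
t=[cen(k) for k in blobs("top",*B,(230,150,30,30),20)]; s=[cen(k) for k in blobs("scene",*B,(405,178,30,35),20)]
print("sleeve",[plane("top",c,.1).round(4) for c in t],tri(t[0],s[0]))
for n,r in(("top",(420,160,45,35)),("scene",(165,230,60,65))):
    Y=[k for k in blobs(n,(18,90,60),(35,255,255),r,50)]; k=np.vstack(Y); h=cv2.convexHull(k); a=cv2.approxPolyDP(h,1.5,True)[:,0]
    print("tin",n,a.tolist()); print([plane(n,q,.156)[:2].round(3).tolist() for q in a]); cv2
    if n=="top":ct=cen(k)
    else:print("tin",tri(ct,cen(k)))
f=lambda x,y:np.array([172+x/2.55,120+y/2.55])-.3
for nm,z,pts in(("tray",.03,[(371,58),(505,47),(520,193),(384,207)]),("plate",.07,[(100,62),(272,75),(258,246),(82,228)]),("case",.06,[(588,57),(747,61),(748,199),(586,194)]),("bin",.06,[(650,242),(757,240),(765,332),(652,336)]),("mark,ringc,line",.066,[(80,165)]),("ringc",.09,[(43,163),(52,149)]),("grease",.06,[(632,82)])):
    q=np.array([plane("top",f(*p),z)[:2] for p in pts]); print(nm,q.round(3).tolist(),q.mean(0).round(4))
E
```

```text
['PlanningError', 'nose_length', 'sign_off'] ['observe']
H [array([0.4286, 0.0502, 0.0225]), array([ 0.4326, -0.0729,  0.0225]), array([ 0.4335, -0.2236,  0.0225])] [(array([0.4292, 0.0517, 0.0212]), np.float64(0.38)), (array([ 0.449 , -0.0417, -0.0752]), np.float64(230.93)), (array([ 0.4594, -0.1381,  0.0767]), np.float64(1109.2))]
sleeve [array([0.6092, 0.2737, 0.1   ])] (array([0.6066, 0.2704, 0.1162]), np.float64(0.02))
tin top [[453, 168], [455, 187], [428, 191], [427, 173], [438, 168]]
[[0.598, -0.375], [0.54, -0.38], [0.527, -0.298], [0.582, -0.296], [0.597, -0.329]]
tin scene [[197, 236], [205, 251], [212, 275], [190, 285], [183, 273], [174, 244]]
[[0.541, -0.321], [0.595, -0.316], [0.67, -0.321], [0.676, -0.372], [0.636, -0.378], [0.542, -0.377]]
tin (array([ 0.5693, -0.3481,  0.1103]), np.float64(1.05))
tray [[0.699, 0.038], [0.715, -0.138], [0.522, -0.158], [0.502, 0.019]] [ 0.6097 -0.0597]
plate [[0.682, 0.386], [0.667, 0.164], [0.448, 0.178], [0.469, 0.401]] [0.5664 0.2821]
case [[0.697, -0.241], [0.693, -0.445], [0.515, -0.443], [0.52, -0.238]] [ 0.6063 -0.3418]
bin [[0.459, -0.318], [0.464, -0.453], [0.348, -0.461], [0.341, -0.319]] [ 0.4032 -0.3878]
mark,ringc,line [[0.549, 0.408]] [0.549  0.4075]
ringc [[0.548, 0.447], [0.566, 0.437]] [0.5574 0.442 ]
grease [[0.665, -0.298]] [ 0.6646 -0.2976]
```

{"op": "arm_command", "data": {
  "deltas": [0, 0, 0, 0.1, 0.3, 0.06, 80, 0, 0, 0, 0.1, 0.3, 0.06, 80, 0, 0, 0, 0.2, 0.4, 0.06, 80, 0, 0, 0, 0.464, 0.88, 0.06, 80, 0, 0, 0, 0.464, 0.88, 0.06, 80, 0, 0, 0, 0.464, 0.88, 0.06, 80, 0, 0, 0, 0.464, 0.88, 0.06, 80, 0, 0, 0, 0.464, 0.88, 0.06, 80, 0, 0, 0, 0.464, 0.88, 0.06, 80, 0, 0, 0, 0.464, 0.88, 0.06, 80, 0, 0, 0, 0.464, 0.88, 0.06, 80, 0, 0, 0, 0.464, 0.88, 0.06, 80, 0, 0, 0, 0.464, 0.88, 0.06, 80, 0, 0, 0, 0.464, 0.88, 0.06, 80, 0, 0, 0, 0.464, 0.88, 0.06, 80, 0, 0, 0, 0.464, 0.88, 0.06, 80, 0, 0, 0, 0.464, 0.88, 0.06, 80, 0, 0, 0, 0.464, 0.88, 0.06, 80, 0, 0, 0, 0.464, 0.88, 0.06, 80, 0, 0, 0, 0.464, 0.88, 0.06, 80]
}}

```text
clock: 2.2
position: [0.609, 0.2735, 0.3054]
ee_rot: [3.12, 0.364, -0.0]
force: [0.8, -0.3, 0.7]
width: 0.874
gripper_force: 0.0
```

{"op": "arm_command", "data": {
  "deltas": [0, 0, 0, 0, 0, -0.05, 70, 0, 0, 0, 0, -0.1, 70, 0, 0, 0, 0, -0.15, 70, 0, 0, 0, 0, -0.18, 70, 0, 0, 0, 0, -0.197, 70, 0, 0, 0, 0, -0.197, 70, 0, 0, 0, 0, -0.197, 30, 0, 0, 0, 0, -0.197, 30, 0, 0, 0, 0, -0.197, 30, 0, 0, 0, 0, -0.197, 30, 0, 0, 0, 0, -0.197, 30, 0, 0, 0, 0, -0.197, 30, 0, 0, 0, 0, -0.17, 30, 0, 0, 0, 0, -0.12, 30, 0, 0, 0, 0, -0.07, 30, 0, 0, 0, 0, -0.02, 30, 0, 0, 0, 0, 0, 30],
  "force": 30
}}

```text
schema error: expected a multiple of 7 numbers
```

```bash
python3 - <<'E'
from h import *
print(sensors.observe()["joints"].round(3))
E
```

```text
[-0.166  0.532 -0.557  1.331  0.279  1.356 -2.059]
```

{"op": "arm_command", "data": {
  "deltas": [0, 0, 0, 0, 0, -0.05, 70, 0, 0, 0, 0, 0, -0.1, 70, 0, 0, 0, 0, 0, -0.15, 70, 0, 0, 0, 0, 0, -0.18, 70, 0, 0, 0, 0, 0, -0.197, 70, 0, 0, 0, 0, 0, -0.197, 70, 0, 0, 0, 0, 0, -0.197, 30, 0, 0, 0, 0, 0, -0.197, 30, 0, 0, 0, 0, 0, -0.197, 30, 0, 0, 0, 0, 0, -0.197, 30, 0, 0, 0, 0, 0, -0.197, 30, 0, 0, 0, 0, 0, -0.197, 30, 0, 0, 0, 0, 0, -0.17, 30, 0, 0, 0, 0, 0, -0.12, 30, 0, 0, 0, 0, 0, -0.07, 30, 0, 0, 0, 0, 0, -0.02, 30, 0, 0, 0, 0, 0, 0, 30],
  "force": 30
}}

```text
clock: 3.9
position: [0.609, 0.273, 0.3113]
ee_rot: [-3.118, -0.365, -0.009]
force: [0.2, 0.8, -2.0]
width: 0.388
gripper_force: 30.0
```

{"op": "arm_command", "data": {
  "deltas": [0, 0, 0, -0.014, -0.045, 0, 30, 0, 0, 0, -0.028, -0.09, 0, 30, 0, 0, 0, -0.206, -0.66, 0, 30, 0, 0, 0, -0.206, -0.66, 0, 30, 0, 0, 0, -0.206, -0.66, 0, 30, 0, 0, 0, -0.206, -0.66, 0, 30, 0, 0, 0, -0.206, -0.66, 0, 30, 0, 0, 0, -0.206, -0.66, 0, 30, 0, 0, 0, -0.206, -0.66, 0, 30, 0, 0, 0, -0.206, -0.66, 0, 30, 0, 0, 0, -0.206, -0.66, 0, 30, 0, 0, 0, -0.206, -0.66, 0, 30, 0, 0, 0, -0.206, -0.66, 0, 30, 0, 0, 0, -0.206, -0.66, 0, 30, 0, 0, 0, -0.206, -0.66, 0, 30, 0, 0, 0, -0.206, -0.66, 0, 30, 0, 0, 0, -0.206, -0.66, 0, 30]
}}

```text
clock: 5.6
position: [0.4027, -0.3867, 0.3055]
ee_rot: [-3.119, -0.367, -0.0]
force: [-0.6, 0.6, -2.2]
width: 0.391
gripper_force: 30.0
```

```bash
python3 - <<'E'
from h import *
crop("top",400,150,80,110,4,"b1.png"); s=sensors.observe(); print(s["joints"].round(3),s["position"])
E
```

```text
[ 0.925  0.308 -0.337  1.626  0.106  1.226 -0.769] [ 0.40294223 -0.38653504  0.30569889]
```

{"op": "arm_command", "data": {
  "deltas": [0, 0, 0, 0, 0, -0.05, 30, 0, 0, 0, 0, 0, -0.1, 30, 0, 0, 0, 0, 0, -0.15, 30, 0, 0, 0, 0, 0, -0.19, 30, 0, 0, 0, 0, 0, -0.215, 30, 0, 0, 0, 0, 0, -0.235, 30, 0, 0, 0, 0, 0, -0.245, 30, 0, 0, 0, 0, 0, -0.245, 30]
}}

```text
clock: 6.45
position: [0.4023, -0.3868, 0.06]
ee_rot: [-3.118, -0.367, 0.002]
force: [-0.5, 0.9, -1.7]
width: 0.389
gripper_force: 30.0
```

{"op": "arm_command", "data": {
  "deltas": [0, 0, 0, 0, 0, -0.012, 30, 0, 0, 0, 0, 0, -0.012, 30, 0, 0, 0, 0, 0, -0.012, 50, 0, 0, 0, 0, 0, -0.012, 50, 0, 0, 0, 0, 0, -0.012, 50, 0, 0, 0, 0, 0, 0.02, 50, 0, 0, 0, 0, 0, 0.06, 50, 0, 0, 0, 0, 0, 0.11, 60, 0, 0, 0, 0, 0, 0.16, 76, 0, 0, 0, 0, 0, 0.21, 76, 0, 0, 0, -0.01, 0.05, 0.22, 76, 0, 0, 0, -0.04, 0.09, 0.24, 76, 0, 0, 0, -0.06, 0.05, 0.3, 76, 0, 0, 0, -0.1, -0.0, 0.34, 76, 0, 0, 0, -0.1, -0.0, 0.34, 76]
}}

```text
clock: 7.95
position: [0.3012, -0.3882, 0.403]
ee_rot: [3.118, 0.367, 0.001]
force: [1.3, -1.6, -0.9]
width: 0.826
gripper_force: 0.0
```

```bash
cat >> h.py <<'E'
def housings():
    "blobs of the pale drums on the bench, seen by the top camera -> centres (x,y) with their areas"
    im=optics.get_image("top"); hsv=cv2.cvtColor(im,cv2.COLOR_BGR2HSV); m=cv2.inRange(hsv,(0,0,120),(180,90,255))
    m[:200]=0; m[250:]=0; m[:,:295]=0; m[:,425:]=0
    for k in cv2.findContours(m,cv2.RETR_EXTERNAL,cv2.CHAIN_APPROX_NONE)[0]:
        if cv2.contourArea(k)>60:
            h=cv2.convexHull(k); q=cv2.moments(h); c=(q["m10"]/q["m00"],q["m01"]/q["m00"]); print("H",np.round(c,1),q["m00"],plane("top",c,.0225)[:2].round(4))
    return im
E
python3 - <<'E'
from h import *
housings(); crop("top",172,120,310,140,2.55,"t2.png")
E
```

```text
H [395.2 222.5] 346.0 [ 0.4335 -0.2236]
H [312.7 223. ] 310.0 [0.4286 0.0502]
H [349.8 222.2] 320.0 [ 0.4328 -0.0729]
```

View pics/t2.png

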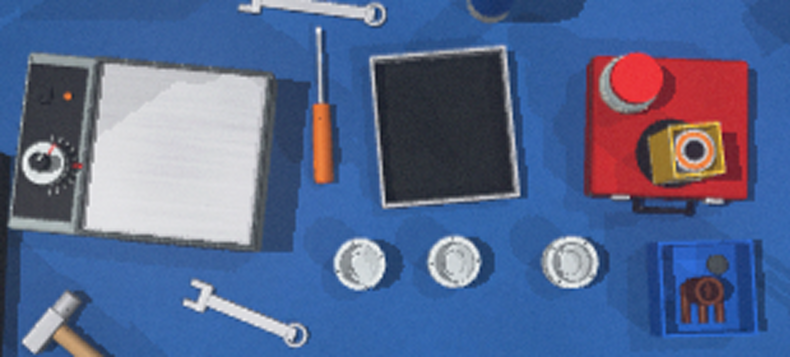

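The sleeve now stands in the bin at crop (710,290). The housings have not moved.

{"op": "arm_command", "data": {
  "deltas": [0, 0, 0, 0.04, 0.05, 0, 86, 0, 0, 0, 0.07, 0.09, -0.03, 86, 0, 0, 0, 0.1, 0.13, -0.06, 86, 0, 0, 0, 0.132, 0.165, -0.1, 86, 0, 0, 0, 0.132, 0.165, -0.15, 86, 0, 0, 0, 0.132, 0.165, -0.2, 86, 0, 0, 0, 0.132, 0.165, -0.25, 86, 0, 0, 0, 0.132, 0.165, -0.3, 86, 0, 0, 0, 0.132, 0.165, -0.34, 86, 0, 0, 0, 0.132, 0.165, -0.365, 86, 0, 0, 0, 0.132, 0.165, -0.373, 86, 0, 0, 0, 0.132, 0.165, -0.373, 60, 0, 0, 0, 0.132, 0.165, -0.373, 60, 0, 0, 0, 0.132, 0.165, -0.373, 60, 0, 0, 0, 0.132, 0.165, -0.373, 60, 0, 0, 0, 0.132, 0.165, -0.373, 60, 0, 0, 0, 0.132, 0.165, -0.34, 60, 0, 0, 0, 0.132, 0.165, -0.29, 60, 0, 0, 0, 0.132, 0.165, -0.24, 60, 0, 0, 0, 0.132, 0.165, -0.2, 60],
  "force": 30
}}

```text
clock: 10.05
position: [0.4344, -0.2232, 0.2047]
ee_rot: [3.118, 0.364, 0.004]
force: [1.3, -1.3, -3.2]
width: 0.712
gripper_force: 30.0
```

{"op": "arm_command", "data": {
  "deltas": [0, 0, 0, 0.01, 0.03, 0.02, 60, 0, 0, 0, 0.192, 0.503, 0.03, 60, 0, 0, 0, 0.192, 0.503, 0.03, 60, 0, 0, 0, 0.192, 0.503, 0.03, 60, 0, 0, 0, 0.192, 0.503, 0.03, 60, 0, 0, 0, 0.192, 0.503, 0.03, 60, 0, 0, 0, 0.192, 0.503, 0.03, 60, 0, 0, 0, 0.192, 0.503, 0.03, 60, 0, 0, 0, 0.192, 0.503, 0.03, 60, 0, 0, 0, 0.192, 0.503, 0.03, 60, 0, 0, 0, 0.192, 0.503, 0.03, 60, 0, 0, 0, 0.192, 0.503, 0.03, 60, 0, 0, 0, 0.192, 0.503, 0.0, 60, 0, 0, 0, 0.192, 0.503, -0.045, 60, 0, 0, 0, 0.192, 0.503, -0.075, 60, 0, 0, 0, 0.192, 0.503, -0.092, 60, 0, 0, 0, 0.192, 0.503, -0.098, 60, 0, 0, 0, 0.192, 0.503, -0.098, 60]
}}

```text
clock: 11.85
position: [0.6265, 0.2798, 0.1034]
ee_rot: [-3.12, -0.364, -0.001]
force: [0.3, 0.6, -3.5]
width: 0.713
gripper_force: 30.0
```

{"op": "arm_command", "data": {
  "deltas": [0, 0, 0, 0, 0, -0.003, 60, 0, 0, 0, 0, 0, -0.003, 60, 0, 0, 0, 0, 0, -0.003, 76, 0, 0, 0, 0, 0, -0.003, 76, 0, 0, 0, 0, 0, -0.003, 76, 0, 0, 0, 0, 0, 0.01, 76, 0, 0, 0, 0, 0, 0.05, 80, 0, 0, 0, 0, 0, 0.1, 80, 0, 0, 0, 0, -0.05, 0.12, 80, 0, 0, 0, -0.192, -0.352, 0.13, 80, 0, 0, 0, -0.192, -0.352, 0.13, 80, 0, 0, 0, -0.192, -0.352, 0.13, 80, 0, 0, 0, -0.192, -0.352, 0.13, 80, 0, 0, 0, -0.192, -0.352, 0.13, 80, 0, 0, 0, -0.192, -0.352, 0.13, 80, 0, 0, 0, -0.192, -0.352, 0.13, 80, 0, 0, 0, -0.192, -0.352, 0.13, 80, 0, 0, 0, -0.192, -0.352, 0.13, 80]
}}

```text
clock: 13.65
position: [0.4336, -0.074, 0.2338]
ee_rot: [3.119, 0.358, 0.002]
force: [0.7, 0.2, 0.0]
width: 0.867
gripper_force: 0.0
```

```bash
python3 - <<'E'
from h import *
cv2.imwrite("pics/tx.png",housings()); s=sensors.observe(); print(s["joints"].round(3),s["position"])
E
```

```text
H [312.7 223. ] 313.0 [0.4286 0.05  ]
H [343.  221.8] 130.0 [ 0.4338 -0.0505]
[ 0.54   0.199 -0.57   1.98   0.128  0.996 -1.431] [ 0.43456489 -0.0722647   0.23373049]
```

{"op": "arm_command", "data": {
  "deltas": [0, 0, 0, 0, -0.001, -0.05, 86, 0, 0, 0, 0, -0.001, -0.1, 86, 0, 0, 0, 0, -0.001, -0.15, 86, 0, 0, 0, 0, -0.001, -0.18, 86, 0, 0, 0, 0, -0.001, -0.2, 86, 0, 0, 0, 0, -0.001, -0.2, 86, 0, 0, 0, 0, -0.001, -0.2, 60, 0, 0, 0, 0, -0.001, -0.2, 60, 0, 0, 0, 0, -0.001, -0.2, 60, 0, 0, 0, 0, -0.001, -0.2, 60, 0, 0, 0, 0, -0.001, -0.2, 60, 0, 0, 0, 0, -0.001, -0.17, 60, 0, 0, 0, 0, -0.001, -0.13, 60, 0, 0, 0, 0, -0.001, -0.08, 60, 0, 0, 0, 0, -0.001, -0.03, 60, 0, 0, 0, 0, -0.001, 0, 60],
  "force": 30
}}

```text
clock: 15.3
position: [0.4348, -0.0731, 0.2368]
ee_rot: [3.119, 0.364, 0.006]
force: [0.9, -0.3, -2.9]
width: 0.709
gripper_force: 30.0
```

{"op": "arm_command", "data": {
  "deltas": [0, 0, 0, 0.006, 0.03, 0, 60, 0, 0, 0, 0.082, 0.398, 0, 60, 0, 0, 0, 0.082, 0.398, 0, 60, 0, 0, 0, 0.082, 0.398, 0, 60, 0, 0, 0, 0.082, 0.398, 0, 60, 0, 0, 0, 0.082, 0.398, 0, 60, 0, 0, 0, 0.082, 0.398, 0, 60, 0, 0, 0, 0.082, 0.398, 0, 60, 0, 0, 0, 0.082, 0.398, 0, 60, 0, 0, 0, 0.082, 0.398, 0, 60, 0, 0, 0, 0.082, 0.398, 0, 60, 0, 0, 0, 0.082, 0.398, -0.04, 60, 0, 0, 0, 0.082, 0.398, -0.08, 60, 0, 0, 0, 0.082, 0.398, -0.11, 60, 0, 0, 0, 0.082, 0.398, -0.122, 60, 0, 0, 0, 0.082, 0.398, -0.126, 60, 0, 0, 0, 0.082, 0.398, -0.129, 60, 0, 0, 0, 0.082, 0.398, -0.129, 60]
}}

```text
clock: 17.1
position: [0.5169, 0.3251, 0.1051]
ee_rot: [-3.12, -0.364, -0.003]
force: [0.6, 0.2, -2.5]
width: 0.715
gripper_force: 30.0
```

{"op": "arm_command", "data": {
  "deltas": [0, 0, 0, 0, 0, 0, 76, 0, 0, 0, 0, 0, 0, 76, 0, 0, 0, 0, 0, 0, 76, 0, 0, 0, 0, 0, 0.01, 76, 0, 0, 0, 0, 0, 0.05, 80, 0, 0, 0, 0, 0, 0.1, 80, 0, 0, 0, 0, -0.05, 0.12, 80, 0, 0, 0, -0.086, -0.275, 0.13, 80, 0, 0, 0, -0.086, -0.275, 0.13, 80, 0, 0, 0, -0.086, -0.275, 0.13, 80, 0, 0, 0, -0.086, -0.275, 0.13, 80, 0, 0, 0, -0.086, -0.275, 0.13, 80, 0, 0, 0, -0.086, -0.275, 0.13, 80, 0, 0, 0, -0.086, -0.275, 0.13, 80]
}}

```text
clock: 18.5
position: [0.4303, 0.0492, 0.2347]
ee_rot: [3.12, 0.361, 0.003]
force: [0.0, 0.6, 0.6]
width: 0.871
gripper_force: 0.0
```

```bash
python3 - <<'E'
from h import *
cv2.imwrite("pics/tx.png",housings()); s=sensors.observe(); print(s["joints"].round(3),s["position"])
crop("scene",215,110,300,150,2.6,"s2.png")
E
```

```text
[ 0.373  0.206 -0.703  1.985  0.158  1.002 -1.743] [0.43067148 0.05048361 0.23459586]
```

View pics/s2.png

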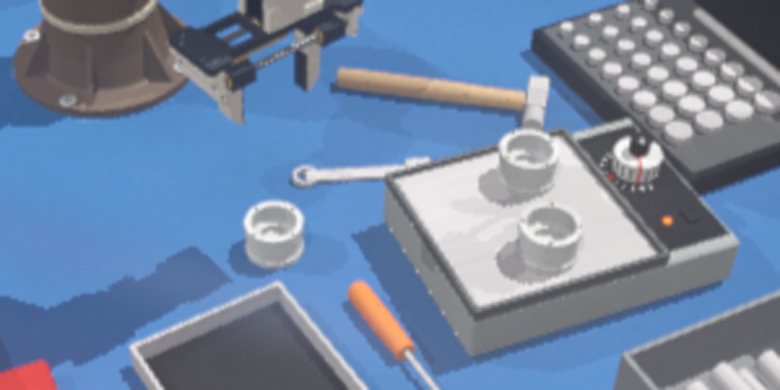

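The third housing is still on the bench at crop (274,235). The other two stand on the plate.

{"op": "arm_command", "data": {
  "deltas": [0, 0, 0, 0, 0, -0.05, 86, 0, 0, 0, 0, 0, -0.1, 86, 0, 0, 0, 0, 0, -0.15, 86, 0, 0, 0, 0, 0, -0.18, 86, 0, 0, 0, 0, 0, -0.2, 86, 0, 0, 0, 0, 0, -0.2, 86, 0, 0, 0, 0, 0, -0.2, 60, 0, 0, 0, 0, 0, -0.2, 60, 0, 0, 0, 0, 0, -0.2, 60, 0, 0, 0, 0, 0, -0.2, 60, 0, 0, 0, 0, 0, -0.2, 60, 0, 0, 0, 0, 0, -0.17, 60, 0, 0, 0, 0, 0, -0.13, 60, 0, 0, 0, 0, 0, -0.08, 60, 0, 0, 0, 0, 0, -0.03, 60, 0, 0, 0, 0, 0, 0, 60],
  "force": 30
}}

```text
clock: 20.2
position: [0.4306, 0.0502, 0.2375]
ee_rot: [3.12, 0.365, 0.006]
force: [1.4, 0.0, -3.9]
width: 0.713
gripper_force: 30.0
```

{"op": "arm_command", "data": {
  "deltas": [0, 0, 0, 0.015, 0.03, 0, 60, 0, 0, 0, 0.086, 0.175, 0, 60, 0, 0, 0, 0.086, 0.175, 0, 60, 0, 0, 0, 0.086, 0.175, 0, 60, 0, 0, 0, 0.086, 0.175, 0, 60, 0, 0, 0, 0.086, 0.175, 0, 60, 0, 0, 0, 0.086, 0.175, -0.04, 60, 0, 0, 0, 0.086, 0.175, -0.08, 60, 0, 0, 0, 0.086, 0.175, -0.11, 60, 0, 0, 0, 0.086, 0.175, -0.122, 60, 0, 0, 0, 0.086, 0.175, -0.126, 60, 0, 0, 0, 0.086, 0.175, -0.129, 60, 0, 0, 0, 0.086, 0.175, -0.129, 60]
}}

```text
clock: 21.5
position: [0.5169, 0.225, 0.1059]
ee_rot: [-3.12, -0.364, -0.003]
force: [-0.1, -0.1, -1.1]
width: 0.714
gripper_force: 30.0
```

{"op": "arm_command", "data": {
  "deltas": [0, 0, 0, 0, 0, 0, 76, 0, 0, 0, 0, 0, 0, 76, 0, 0, 0, 0, 0, 0, 76, 0, 0, 0, 0, 0, 0.01, 76, 0, 0, 0, 0, 0, 0.05, 80, 0, 0, 0, 0, 0, 0.1, 80, 0, 0, 0, 0, -0.05, 0.14, 80, 0, 0, 0, -0.035, -0.095, 0.16, 80, 0, 0, 0, -0.07, -0.13, 0.18, 80, 0, 0, 0, -0.1, -0.17, 0.2, 80, 0, 0, 0, -0.12, -0.22, 0.22, 80, 0, 0, 0, -0.12, -0.26, 0.23, 80, 0, 0, 0, -0.12, -0.3, 0.24, 80, 0, 0, 0, -0.12, -0.3, 0.24, 80]
}}

```text
clock: 22.9
position: [0.3955, -0.0797, 0.3469]
ee_rot: [3.118, 0.355, 0.004]
force: [0.5, -0.6, -0.2]
width: 0.866
gripper_force: 0.0
```

```bash
cat > kin.py <<'E'
import numpy as np, itertools
from scipy.spatial.transform import Rotation as R
from scipy.optimize import least_squares
def fk(q,s,o,p):
    s1,s3,s5,s7=s; z=lambda a:R.from_euler('z',a); y=lambda a:R.from_euler('y',a)
    d1,a1,d3,e3,d5,e5,d7,e7=p
    r=z(s1*q[0]+o[0]); x=r.apply([a1,0,d1]); r=r*y(q[1])*z(s3*q[2]); x=x+r.apply([e3,0,d3])
    r=r*y(q[3])*z(s5*q[4]); x=x+r.apply([e5,0,d5]); r=r*y(q[5]); x=x+r.apply([e7,0,d7]); r=r*z(s7*q[6]+o[1]); return x,r
E
python3 - <<'E'
from h import *; from kin import *
s=sensors.observe(); print(s["joints"].round(3),s["position"].round(4),s["ee_rot"].round(3))
D=[([1.2354,.4351,.0249,1.5740,-.0116,1.1340,-.0751],[.1441,-.6077,.2451]),([-.166,.532,-.557,1.331,.279,1.356,-2.059],[.609,.2735,.3054]),([.925,.308,-.337,1.626,.106,1.226,-.769],[.4029,-.3865,.3057]),([.54,.199,-.57,1.98,.128,.996,-1.431],[.4346,-.0723,.2337]),([.373,.206,-.703,1.985,.158,1.002,-1.743],[.4307,.0505,.2346]),(s["joints"],s["position"])]
Rt=R.from_rotvec([3.119,.3645,0])
best=[]
for sg in itertools.product([1,-1],repeat=4):
    f=lambda v:np.concatenate([np.r_[fk(q,sg,v[:2],np.r_[v[2:]])[0]-x,.3*(Rt.inv()*fk(q,sg,v[:2],v[2:])[1]).as_rotvec()] for q,x in D])
    for o in(0,1.57,3.14,-1.57):
        r=least_squares(lambda v:np.r_[f(v),1e-3*v[[3,5,7,9]]],[0,o,.3,0,.4,0,.4,0,.2,0]); best.append((r.cost,sg,r.x.round(4)))
best.sort(key=lambda b:b[0])
for b in best[:4]:print(b)
E
```

```text
[ 0.691  0.029 -0.628  1.859  0.021  1.257 -1.287] [ 0.3955 -0.0797  0.3469] [3.118 0.355 0.004]
(np.float64(0.00014535825727071797), (-1, -1, -1, -1), array([-0.0782,  1.4915, -4.0465,  0.0275,  0.5331,  0.0072,  0.4255,
        0.0099, -3.9987,  0.026 ]))
(np.float64(0.0001453582572707234), (-1, -1, -1, -1), array([-0.0782,  1.4915, -4.0465,  0.0275,  0.5331,  0.0072,  0.4255,
        0.0099, -3.9987,  0.026 ]))
(np.float64(0.0001453582572707289), (-1, -1, -1, -1), array([-0.0782,  1.4915, -4.0465,  0.0275,  0.5331,  0.0072,  0.4255,
        0.0099, -3.9987,  0.026 ]))
(np.float64(0.00014535825727073756), (-1, -1, -1, -1), array([-0.0782,  1.4915, -4.0465,  0.0275,  0.5331,  0.0072,  0.4255,
        0.0099, -3.9987,  0.026 ]))
```

{"op": "arm_command", "data": {
  "deltas": [0, -0.08, 0, 0, 0, 0.02, 80, 0, -0.16, 0, 0, 0, 0.04, 80, 0, -0.25, 0, 0, 0, 0.06, 80, 0, -0.333, 0, 0, 0, 0.06, 80, 0, -0.333, 0, 0, 0, 0.06, 80, 0, -0.333, 0, 0, 0, 0.06, 80]
}}

```text
clock: 23.5
position: [0.3957, -0.0745, 0.4053]
ee_rot: [2.958, 0.347, 0.789]
force: [0.2, 0.7, 0.1]
width: 0.87
gripper_force: 0.0
```

```bash
cat > fit.py <<'E'
from kin import *
D=[([1.2354,.4351,.0249,1.5740,-.0116,1.1340,-.0751],[.1441,-.6077,.2451]),([-.166,.532,-.557,1.331,.279,1.356,-2.059],[.609,.2735,.3054]),([.925,.308,-.337,1.626,.106,1.226,-.769],[.4029,-.3865,.3057]),([.54,.199,-.57,1.98,.128,.996,-1.431],[.4346,-.0723,.2337]),([.373,.206,-.703,1.985,.158,1.002,-1.743],[.4307,.0505,.2346]),([.691,.029,-.628,1.859,.021,1.257,-1.287],[.3955,-.0797,.3469])]
SG=(-1,-1,-1,-1)
def fit(extra):
    Rt=R.from_rotvec([3.119,.3645,0]); A=[(q,x,Rt) for q,x in D]+extra
    f=lambda v:np.concatenate([np.r_[fk(q,SG,v[:2],v[2:])[0]-x,.3*(r.inv()*fk(q,SG,v[:2],v[2:])[1]).as_rotvec()] for q,x,r in A])
    return least_squares(lambda v:np.r_[f(v),1e-3*v[[3,5,7,9]]],[-.08,1.49,.35,0,.53,0,.42,0,.4,0]),f
LO=np.array([-2.62,-.44,-1.27,.08,-1.32,.12,-2.74]);HI=np.array([2.62,2.09,1.32,2.57,4.46,2,2.74])
def ik(v,x,r,q0):
    f=lambda q:np.r_[fk(q,SG,v[:2],v[2:])[0]-x,.3*(r.inv()*fk(q,SG,v[:2],v[2:])[1]).as_rotvec(),1e-3*(q-q0)]
    s=least_squares(f,np.clip(q0,LO+.03,HI-.03),bounds=(LO+.02,HI-.02)); return s.x,np.linalg.norm(s.fun[:6])
E
python3 - <<'E'
from h import *; from fit import *
s=sensors.observe(); print(s["joints"].round(4).tolist(),s["position"].round(4).tolist(),s["ee_rot"].round(4).tolist())
r,f=fit([(s["joints"],s["position"],R.from_rotvec(s["ee_rot"]))]); v=r.x; print(v.round(4),r.cost,f(v).reshape(-1,6)[:,:3].round(4).tolist()); np.save("v.npy",v)
rng=np.random.default_rng(0)
c=np.array([.568,-.347,.11])
def rot(head,pitch): # tool z heading in xy, pitch below horizontal; closing axis horizontal
    z=np.array([np.cos(head)*np.cos(pitch),np.sin(head)*np.cos(pitch),-np.sin(pitch)]); y=np.array([-np.sin(head),np.cos(head),0])
    return R.from_matrix(np.c_[np.cross(y,z),y,z])
for hd in(0,90,180,-90):
  for fl in(0,1):
    for pitch in(0,20,90,110):
      rr=rot(np.deg2rad(hd+5),np.deg2rad(pitch))
      if fl: rr=rr*R.from_euler('z',np.pi)
      best=min((ik(v,c if pitch<50 else np.array([.6,-.06,.1]),rr,rng.uniform(LO,HI)) for _ in range(8)),key=lambda t:t[1]); print(hd,fl,pitch,round(best[1],4),best[0].round(2))
E
```

```text
[0.7383, -0.3384, -0.4046, 2.098, -0.3766, 0.8828, -0.8455] [0.3957, -0.0745, 0.4053] [2.9577, 0.347, 0.7894]
[-0.0801  1.4913  0.2462  0.0158  0.553  -0.0104  0.3987  0.0149  0.3218
 -0.0205] 0.0004446047402330179 [[0.0013, 0.0109, 0.0025], [0.0057, -0.0118, 0.0004], [-0.0006, 0.0025, -0.0002], [0.0047, 0.0034, 0.0057], [0.0068, 0.0017, 0.0062], [0.0093, 0.0036, -0.0058], [0.0028, 0.0073, -0.0088]]
0 0 0 0.0 [ 1.66  1.67 -1.25  2.16  3.89  0.43 -0.6 ]
0 0 20 0.0 [ 0.68  0.83  0.3   2.22  4.24  1.36 -1.86]
0 0 90 0.0 [ 0.33  0.63 -0.49  1.77  0.38  0.84  1.32]
0 0 110 0.0 [ 0.08  0.75 -0.17  1.47  0.16  1.28  1.53]
0 1 0 0.0 [ 1.33  1.18 -0.57  2.19  4.28  1.14  1.84]
0 1 20 0.0 [0.69 0.83 0.28 2.22 4.24 1.35 1.29]
0 1 90 0.0 [ 0.66  0.86 -1.14  1.76  0.88  1.12 -2.26]
0 1 110 0.0 [-0.22  0.77  0.38  1.47 -0.18  1.29 -1.3 ]
90 0 0 0.0211 [ 1.07  1.49 -0.9   0.87 -0.3   1.98 -2.72]
90 0 20 0.0 [ 1.06  1.37 -0.94  0.89 -0.07  1.89 -2.72]
90 0 90 0.0 [-0.26  0.62  0.43  1.77 -0.34  0.83 -2.72]
90 0 110 0.0 [ 0.52  0.94 -1.25  1.8   1.2   1.46  2.11]
90 1 0 0.0147 [ 1.12  1.61 -1.25  0.8
[... 413 characters left out ...]
.81 -2.64]
180 1 0 0.0849 [-0.15  1.57  1.23  0.92  0.01  1.98  2.72]
180 1 20 0.0433 [-0.03  1.33  0.87  0.87 -0.    1.98  2.4 ]
180 1 90 0.0 [ 0.11  0.58 -0.14  1.77  0.11  0.79  1.58]
180 1 110 0.0 [-0.35  0.55  0.58  2.06 -1.03  0.46  2.68]
-90 0 0 0.0 [-0.69  1.51  1.13  1.95  1.16  0.45 -1.38]
-90 0 20 0.0 [ 0.48  1.   -0.79  2.01  1.8   1.8  -1.25]
-90 0 90 0.0 [-0.08  0.59  0.15  1.77 -0.11  0.79  0.21]
-90 0 110 0.0 [ 0.09  0.65  0.17  1.71 -0.51  1.    0.64]
-90 1 0 0.0 [-0.07  1.06  0.02  1.97  1.67  1.54  1.6 ]
-90 1 20 0.0 [-0.1   0.86  0.14  2.    1.59  1.09  1.8 ]
-90 1 90 0.0 [ 0.47  0.69 -0.73  1.77  0.57  0.91  2.72]
-90 1 110 0.0 [-0.45  0.97  1.23  1.69 -1.1   1.55 -2.  ]
```

```bash
cat >> fit.py <<'E'
def rot(head,pitch):
    h,p=np.deg2rad([head,pitch]); z=np.array([np.cos(h)*np.cos(p),np.sin(h)*np.cos(p),-np.sin(p)]); y=np.array([-np.sin(h),np.cos(h),0])
    return R.from_matrix(np.c_[np.cross(y,z),y,z])
def path(v,q,x0,h0,wps,n=12):
    for x,hp in wps:
        for k in range(1,n+1):
            a=k/n; q,e=ik(v,x0+(np.array(x)-x0)*a,rot(*(np.array(h0)+(np.array(hp)-h0)*a)),q)
            if e>3e-3: print("  err",round(e,3),k)
        x0=np.array(x);h0=np.array(hp); print(x,hp,round(e,4),q.round(2))
    return q
E
python3 - <<'E'
from fit import *
v=np.load("v.npy"); q=np.array([0.7383,-0.3384,-0.4046,2.098,-0.3766,0.8828,-0.8455])
q,e=ik(v,np.array([.40,-.08,.40]),rot(-166.7,90),q); print(e,q.round(2))
for pit in(15,20):
  q1=path(v,q,np.array([.40,-.08,.40]),[-166.7,90],[((.45,-.1,.4),(-85,90)),((.45,-.15,.4),(-85,pit)),((.40,-.3,.3),(5,pit)),((.45,-.357,.11),(5,pit)),((.568,-.347,.108),(5,pit)),((.568,-.347,.2),(5,pit)),((.45,-.2,.3),(-40,pit)),((.5,-.1,.3),(-85,pit)),((.6,.0,.2),(-85,pit)),((.6,.0,.12),(-85,pit+90)),((.6,.0,.07),(-85,pit+105))])
E
```

```text
6.190703819895831e-06 [ 0.62 -0.02 -0.51  1.74 -0.01  1.41 -1.23]
(0.45, -0.1, 0.4) (-85, 90) 0.0 [ 0.66  0.1  -0.61  1.64  0.06  1.42  0.14]
(0.45, -0.15, 0.4) (-85, 15) 0.0 [ 0.04  0.33 -0.68  2.06  1.21  1.83 -0.98]
  err 0.011 5
  err 0.026 6
  err 0.039 7
  err 0.041 8
  err 0.038 9
  err 0.049 10
  err 0.079 11
(0.4, -0.3, 0.3) (5, 15) 0.0019 [ 2.02  0.68 -1.25  2.43  4.44  0.55 -1.84]
(0.45, -0.357, 0.11) (5, 15) 0.0 [ 1.68  1.09 -0.8   2.32  4.3   0.67 -1.3 ]
(0.568, -0.347, 0.108) (5, 15) 0.0 [ 1.41  1.08 -0.8   2.21  4.05  0.71 -1.25]
(0.568, -0.347, 0.2) (5, 15) 0.0 [ 1.48  0.92 -0.94  2.21  4.06  0.59 -1.42]
  err 0.004 5
  err 0.021 6
  err 0.035 7
  err 0.044 8
  err 0.05 9
  err 0.051 10
  err 0.049 11
  err 0.043 12
(0.45, -0.2, 0.3) (-40, 15) 0.0435 [ 0.87  0.23 -1.25  2.55  1.93  1.2  -1.03]
  err 0.032 1
  err 0.019 2
  err 0.005 3
(0.5, -0.1, 0.3) (-85, 15) 0.0 [ 0.    0.64 -0.81  2.    1.23  1.98 -1.24]
(0.6, 0.0, 0.2) (-85, 15) 0.0 [-0.24  0.9  -0.62  1.7   1.28  1.98 -1.25]
(0.6, 0.0, 0.12) (-85, 105) 0.0 [ 0.72  0.93 -1.25  1.73  0.7   1.08 -0.6 ]
(0.6, 0.0, 0
[... 418 characters left out ...]
1.01 -0.81  2.32  4.26  0.6  -1.35]
(0.568, -0.347, 0.108) (5, 20) 0.0 [ 1.38  1.01 -0.78  2.2   4.02  0.64 -1.3 ]
(0.568, -0.347, 0.2) (5, 20) 0.0 [ 1.47  0.85 -0.95  2.19  4.05  0.49 -1.49]
  err 0.006 6
  err 0.018 7
  err 0.027 8
  err 0.031 9
  err 0.033 10
  err 0.031 11
  err 0.027 12
(0.45, -0.2, 0.3) (-40, 20) 0.0269 [ 0.98  0.16 -1.25  2.55  1.97  1.02 -1.03]
  err 0.017 1
  err 0.006 2
(0.5, -0.1, 0.3) (-85, 20) 0.0 [ 0.1   0.64 -0.94  1.99  1.22  1.98 -1.22]
(0.6, 0.0, 0.2) (-85, 20) 0.0 [-0.16  0.89 -0.73  1.7   1.28  1.98 -1.24]
(0.6, 0.0, 0.12) (-85, 110) 0.0 [ 0.76  0.96 -1.25  1.72  0.63  1.05 -0.52]
(0.6, 0.0, 0.07) (-85, 125) 0.0 [ 0.84  1.15 -1.25  1.71  0.53  0.97 -0.34]
```

```bash
python3 - <<'E'
from fit import *
v=np.load("v.npy"); q=np.array([0.7383,-0.3384,-0.4046,2.098,-0.3766,0.8828,-0.8455])
q,e=ik(v,np.array([.40,-.08,.40]),rot(-166.7,90),q)
ent=[((.5,-.15,.4),(-85,90)),((.58,-.2,.4),(-85,45)),((.56,-.28,.38),(-40,35)),((.52,-.32,.33),(5,30)),((.44,-.358,.13),(5,15)),((.568,-.347,.108),(5,15))]
q1=path(v,q,np.array([.40,-.08,.40]),[-166.7,90],ent)
print("A")
q2=path(v,q1,np.array([.568,-.347,.108]),[5,15],[((.568,-.347,.3),(5,15)),((.6,-.28,.3),(-40,15)),((.6,-.1,.3),(-85,15)),((.6,.03,.2),(-85,15)),((.6,.03,.12),(-85,60)),((.6,.03,.12),(-85,105)),((.6,.03,.07),(-85,115))])
print("B")
q3=path(v,q1,np.array([.568,-.347,.108]),[5,15],[((.568,-.347,.3),(5,15)),((.6,-.28,.3),(-45,15)),((.6,-.1,.25),(-45,15)),((.58,-.03,.15),(-45,60)),((.58,-.03,.12),(-45,105)),((.58,-.03,.07),(-45,115))])
E
```

```text
(0.5, -0.15, 0.4) (-85, 90) 0.0 [ 0.7   0.23 -0.65  1.52  0.14  1.44  0.14]
(0.58, -0.2, 0.4) (-85, 45) 0.0 [ 0.25  0.34 -0.56  1.62  0.96  1.46 -0.43]
(0.56, -0.28, 0.38) (-40, 35) 0.0 [ 0.66  0.08 -0.48  2.12  1.49  0.38 -0.22]
  err 0.003 10
  err 0.012 11
  err 0.022 12
(0.52, -0.32, 0.33) (5, 30) 0.022 [ 1.7   0.52 -1.25  2.18  4.44  0.23 -2.18]
  err 0.014 1
  err 0.006 2
(0.44, -0.358, 0.13) (5, 15) 0.0 [ 1.7   1.03 -0.81  2.33  4.35  0.67 -1.38]
(0.568, -0.347, 0.108) (5, 15) 0.0 [ 1.4   1.07 -0.77  2.21  4.07  0.73 -1.27]
A
(0.568, -0.347, 0.3) (5, 15) 0.0 [ 1.6   0.77 -1.13  2.15  4.16  0.44 -1.7 ]
(0.6, -0.28, 0.3) (-40, 15) 0.0 [ 0.62  0.44 -0.66  2.37  2.41  1.14 -1.16]
(0.6, -0.1, 0.3) (-85, 15) 0.0 [-0.07  0.7  -0.62  1.78  1.35  1.91 -1.06]
(0.6, 0.03, 0.2) (-85, 15) 0.0 [-0.3   0.91 -0.58  1.65  1.24  1.98 -1.24]
(0.6, 0.03, 0.12) (-85, 60) 0.0 [ 0.13  0.79 -0.9   1.75  1.05  1.41 -1.09]
(0.6, 0.03, 0.12) (-85, 105) 0.0 [ 0.68  0.93 -1.25  1.74  0.71  1.06 -0.65]
(0.6, 0.03, 0.07) (-85, 115) 0.0 [ 0.74  1.07 -1.25  1.75  0.69  0.96 -0.56]
B
(0.568, -0.347, 0.3) (5, 15) 0.0 [ 1.6   0.77 -1.13  2.15  4.16  0.44 -1.7 ]
(0.6, -0.28, 0.3) (-45, 15) 0.0 [ 0.54  0.45 -0.65  2.34  2.27  1.2  -1.13]
(0.6, -0.1, 0.25) (-45, 15) 0.0 [ 0.09  0.6  -0.72  2.34  1.91  1.57 -1.22]
(0.58, -0.03, 0.15) (-45, 60) 0.0 [ 0.4   0.58 -0.98  2.08  1.3   0.99 -0.59]
(0.58, -0.03, 0.12) (-45, 105) 0.0 [ 0.69  0.94 -1.21  1.64  0.66  1.29  0.14]
(0.58, -0.03, 0.07) (-45, 115) 0.0 [ 0.68  1.09 -1.19  1.56  0.61  1.34  0.22]
```

```bash
cat > mv.py <<'E'
from h import *; from fit import *
def rows(*wps):
    s=sensors.observe(); x=s["position"]; r=R.from_rotvec(s["ee_rot"]); print("now",x.round(4),s["joints"].round(2),"w",round(s["width"]*91.8,1))
    z=r.as_matrix()[:,2]; print("head",np.rad2deg(np.arctan2(z[1],z[0])).round(1),"pitch",np.rad2deg(np.arcsin(-z[2])).round(1),"closing",r.as_matrix()[:,1].round(3))
    for p,hp in wps:
        w=(rot(*hp)*r.inv()).as_rotvec(); d=np.array(p)-x
        print((w/(np.pi/2)).round(3).tolist(),d.round(3).tolist(),"n",max(np.rad2deg(np.linalg.norm(w))/8.59,np.linalg.norm(d)/.05).round(1))
E
python3 -c "
from mv import *
rows(((.45,-.10,.4),(-125,80)),((.5,-.15,.4),(-85,80)),((.58,-.15,.4),(-65,50)),((.6,-.25,.36),(-45,15)))"
```

```text
now [ 0.3957 -0.0745  0.4053] [ 0.74 -0.34 -0.4   2.1  -0.38  0.88 -0.85] w 79.9
head -0.1 pitch 60.1 closing [ 0.2   -0.973  0.116]
[-0.183, 0.411, 0.437] [0.054, -0.026, -0.005] n 6.6
[-0.333, 0.344, 0.861] [0.104, -0.076, -0.005] n 10.3
[-0.736, 0.451, 0.946] [0.184, -0.076, -0.005] n 13.4
[-1.239, 0.433, 0.862] [0.204, -0.176, -0.045] n 16.5
```

{"op": "arm_command", "data": {
  "deltas": [-0.183, 0.411, 0.437, 0.054, -0.026, 0, 70, -0.183, 0.411, 0.437, 0.054, -0.026, 0, 70, -0.183, 0.411, 0.437, 0.054, -0.026, 0, 70, -0.183, 0.411, 0.437, 0.054, -0.026, 0, 70, -0.183, 0.411, 0.437, 0.054, -0.026, 0, 70, -0.183, 0.411, 0.437, 0.054, -0.026, 0, 70, -0.333, 0.344, 0.861, 0.104, -0.076, 0, 70, -0.333, 0.344, 0.861, 0.104, -0.076, 0, 70, -0.333, 0.344, 0.861, 0.104, -0.076, 0, 70, -0.333, 0.344, 0.861, 0.104, -0.076, 0, 70, -0.333, 0.344, 0.861, 0.104, -0.076, 0, 70, -0.333, 0.344, 0.861, 0.104, -0.076, 0, 70, -0.333, 0.344, 0.861, 0.104, -0.076, 0, 70]
}}

```text
clock: 24.8
position: [0.5011, -0.1513, 0.4048]
ee_rot: [2.039, 2.214, -0.176]
force: [-0.4, -0.2, 1.0]
width: 0.758
gripper_force: 0.0
```

```bash
python3 -c "
from mv import *
rows(((.58,-.15,.4),(-65,50)),((.6,-.25,.36),(-45,15)))"
```

```text
now [ 0.5011 -0.1513  0.4048] [ 0.66  0.22 -0.72  1.55  0.32  1.42 -0.01] w 69.6
head -85.2 pitch 80.1 closing [0.997 0.082 0.   ]
[-0.325, -0.086, 0.22] [0.079, 0.001, -0.005] n 4.2
[-0.669, -0.31, 0.398] [0.099, -0.099, -0.045] n 8.8
```

{"op": "arm_command", "data": {
  "deltas": [-0.325, -0.086, 0.22, 0.079, 0, 0, 70, -0.325, -0.086, 0.22, 0.079, 0, 0, 70, -0.325, -0.086, 0.22, 0.079, 0, 0, 70, -0.325, -0.086, 0.22, 0.079, 0, 0, 70, -0.669, -0.31, 0.398, 0.1, -0.1, -0.04, 70, -0.669, -0.31, 0.398, 0.1, -0.1, -0.04, 70, -0.669, -0.31, 0.398, 0.1, -0.1, -0.04, 70, -0.669, -0.31, 0.398, 0.1, -0.1, -0.04, 70, -0.669, -0.31, 0.398, 0.1, -0.1, -0.04, 70, -0.669, -0.31, 0.398, 0.1, -0.1, -0.04, 70, -0.669, -0.31, 0.398, 0.1, -0.1, -0.04, 70, -0.669, -0.31, 0.398, 0.1, -0.1, -0.04, 70]
}}

```text
clock: 26.0
position: [0.6011, -0.2511, 0.3648]
ee_rot: [0.714, 1.726, -0.549]
force: [1.6, -0.1, 0.2]
width: 0.765
gripper_force: 0.0
```

```bash
python3 -c "
from mv import *
rows(((.59,-.3,.35),(-20,15)),((.568,-.347,.34),(5,15)))"
```

```text
now [ 0.6011 -0.2511  0.3648] [ 0.39  0.29 -0.6   2.3   2.    1.14 -0.94] w 70.2
head -45.0 pitch 15.0 closing [ 0.707  0.708 -0.001]
[0.001, -0.0, 0.277] [-0.011, -0.049, -0.015] n 2.9
[0.001, -0.0, 0.555] [-0.033, -0.096, -0.025] n 5.8
```

{"op": "arm_command", "data": {
  "deltas": [0, 0, 0.09, -0.005, -0.016, -0.005, 70, 0, 0, 0.18, -0.01, -0.032, -0.01, 70, 0, 0, 0.277, -0.011, -0.049, -0.015, 70, 0, 0, 0.35, -0.02, -0.065, -0.02, 70, 0, 0, 0.43, -0.027, -0.08, -0.022, 70, 0, 0, 0.5, -0.03, -0.09, -0.025, 70, 0, 0, 0.555, -0.033, -0.096, -0.025, 70, 0, 0, 0.555, -0.033, -0.096, -0.025, 70, 0, 0, 0.555, -0.033, -0.096, -0.025, 70, 0, 0, 0.555, -0.033, -0.096, -0.025, 70, 0, 0, 0.555, -0.033, -0.096, -0.025, 70]
}}

```text
clock: 27.1
position: [0.5675, -0.3506, 0.3416]
ee_rot: [-0.085, 1.828, 0.055]
force: [1.4, 0.5, 1.0]
width: 0.762
gripper_force: 0.0
```

```bash
python3 -c "
from mv import *
rows(((.45,-.357,.25),(5,15)),((.45,-.357,.11),(5,15)))"
```

```text
now [ 0.5675 -0.3506  0.3416] [ 1.38  0.45 -0.6   2.15  4.39  0.8  -2.05] w 69.9
head 4.9 pitch 14.8 closing [-0.088  0.996 -0.007]
[0.004, 0.002, -0.0] [-0.118, -0.006, -0.092] n 3.0
[0.004, 0.002, -0.0] [-0.118, -0.006, -0.232] n 5.2
```

{"op": "arm_command", "data": {
  "deltas": [0.004, 0.002, 0, -0.02, 0.001, -0.02, 76, 0.004, 0.002, 0, -0.045, 0.001, -0.05, 76, 0.004, 0.002, 0, -0.045, 0.001, -0.09, 76, 0.004, 0.002, 0, -0.045, 0.001, -0.13, 76, 0.004, 0.002, 0, -0.045, 0.001, -0.17, 76, 0.004, 0.002, 0, -0.045, 0.001, -0.2, 76, 0.004, 0.002, 0, -0.045, 0.001, -0.22, 76, 0.004, 0.002, 0, -0.045, 0.001, -0.235, 76, 0.004, 0.002, 0, -0.045, 0.001, -0.235, 76]
}}

```text
clock: 28.0
position: [0.5228, -0.3488, 0.1031]
ee_rot: [-0.077, 1.834, 0.062]
force: [-0.6, -0.6, -0.3]
width: 0.829
gripper_force: 0.0
```

```bash
python3 -c "
from mv import *
rows(((.568,-.347,.106),(5,15)))
crop('top',400,130,80,100,5,'g1.png');a=cv2.imread('pics/g1.png');crop('scene',140,210,120,90,4.4,'g2.png');b=cv2.imread('pics/g2.png')
c=np.zeros((500,930,3),np.uint8);c[:500,:400]=a;c[:b.shape[0],400:400+b.shape[1]]=b[:,:530];cv2.imwrite('pics/g.png',cv2.resize(c,(790,425)))"
```

```text
now [ 0.5228 -0.3488  0.1031] [ 1.35  0.94 -0.46  2.26  4.21  0.98 -1.39] w 76.1
head 4.9 pitch 15.1 closing [-0.085  0.996  0.002]
[-0.001, -0.002, 0.001] [0.045, 0.002, 0.003] n 0.9
```

View pics/g.png

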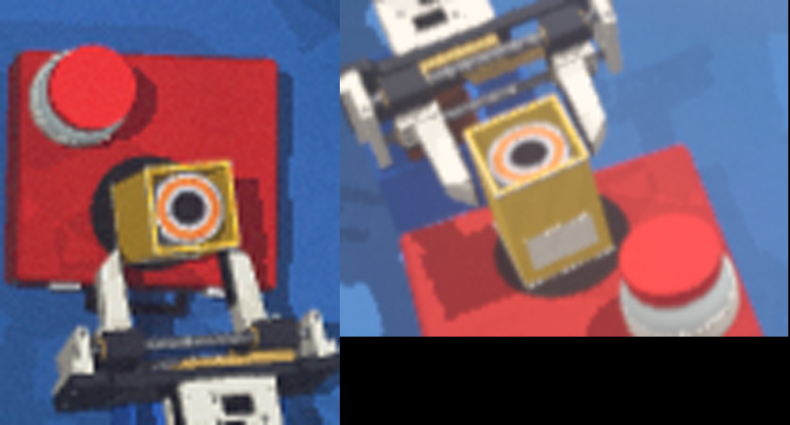

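The fingers straddle the tin, parallel to its sides, with a gap on each side.

{"op": "arm_command", "data": {
  "deltas": [0, 0, 0, 0.02, 0.001, 0.002, 76, 0, 0, 0, 0.035, 0.002, 0.003, 76, 0, 0, 0, 0.045, 0.002, 0.003, 76, 0, 0, 0, 0.045, 0.002, 0.003, 76, 0, 0, 0, 0.045, 0.002, 0.003, 50, 0, 0, 0, 0.045, 0.002, 0.003, 50, 0, 0, 0, 0.045, 0.002, 0.003, 50, 0, 0, 0, 0.045, 0.002, 0.003, 50, 0, 0, 0, 0.045, 0.002, 0.003, 50, 0, 0, 0, 0.045, 0.002, 0.003, 50, 0, 0, 0, 0.045, 0.002, 0.015, 50, 0, 0, 0, 0.045, 0.002, 0.03, 50],
  "force": 55
}}

```text
clock: 29.3
position: [0.5662, -0.3431, 0.1332]
ee_rot: [-0.078, 1.837, 0.068]
force: [0.0, -0.5, -6.6]
width: 0.654
gripper_force: 55.0
```

```bash
python3 -c "
from mv import *
rows(((.568,-.347,.3),(5,15)),((.6,-.28,.3),(-40,15)))
print(sensors.observe()['force'],sensors.observe()['ft_torque'])"
```

```text
now [ 0.5662 -0.3431  0.1332] [ 1.29  0.88 -0.51  2.22  4.14  0.92 -1.45] w 60.0
head 5.2 pitch 15.3 closing [-0.089  0.996  0.006]
[-0.003, -0.004, -0.001] [0.002, -0.004, 0.167] n 3.3
[-0.005, -0.002, -0.501] [0.034, 0.063, 0.167] n 5.3
[ 0.04611932 -0.47604189 -6.63527817] [-0.17535633  2.36226864 -0.00296589]
```

{"op": "arm_command", "data": {
  "deltas": [0, 0, 0, 0, 0, 0.03, 50, 0, 0, 0, 0, 0, 0.06, 50, 0, 0, 0, 0, 0, 0.1, 50, 0, 0, 0, 0, 0, 0.14, 50, 0, 0, 0, 0, 0, 0.165, 50, 0, 0, -0.07, 0.004, 0.008, 0.17, 50, 0, 0, -0.14, 0.008, 0.016, 0.17, 50, 0, 0, -0.21, 0.012, 0.024, 0.17, 50, 0, 0, -0.28, 0.016, 0.032, 0.17, 50, 0, 0, -0.35, 0.02, 0.04, 0.17, 50, 0, 0, -0.42, 0.024, 0.05, 0.17, 50, 0, 0, -0.49, 0.028, 0.056, 0.17, 50, 0, 0, -0.555, 0.032, 0.063, 0.17, 50, 0, 0, -0.555, 0.032, 0.063, 0.17, 50, 0, 0, -0.555, 0.032, 0.063, 0.17, 50]
}}

```text
clock: 30.8
position: [0.5984, -0.2783, 0.3033]
ee_rot: [0.716, 1.731, -0.544]
force: [1.4, -1.7, -6.2]
width: 0.65
gripper_force: 55.0
```

```bash
python3 -c "
from mv import *
rows(((.6,-.1,.25),(-45,15)),((.58,-.03,.15),(-45,60)),((.58,-.03,.12),(-45,105)))"
```

```text
now [ 0.5984 -0.2783  0.3033] [ 0.44  0.43 -0.59  2.36  2.15  1.24 -1.08] w 59.7
head -44.8 pitch 15.3 closing [0.706 0.709 0.002]
[-0.003, -0.002, -0.001] [0.002, 0.178, -0.053] n 3.7
[0.35, 0.352, -0.001] [-0.018, 0.248, -0.153] n 5.8
[0.703, 0.706, -0.0] [-0.018, 0.248, -0.183] n 10.4
```

{"op": "arm_command", "data": {
  "deltas": [0, 0, 0, 0, 0.03, -0.01, 50, 0, 0, 0, -0.005, 0.07, -0.02, 50, 0, 0, 0, -0.01, 0.12, -0.04, 50, 0, 0, 0, -0.015, 0.17, -0.06, 50, 0, 0, 0, -0.02, 0.21, -0.08, 50, 0.05, 0.05, 0, -0.028, 0.24, -0.1, 50, 0.1, 0.1, 0, -0.028, 0.258, -0.11, 50, 0.15, 0.15, 0, -0.028, 0.258, -0.12, 50, 0.2, 0.2, 0, -0.028, 0.258, -0.13, 50, 0.25, 0.25, 0, -0.028, 0.258, -0.14, 50, 0.3, 0.3, 0, -0.028, 0.258, -0.15, 50, 0.35, 0.35, 0, -0.028, 0.258, -0.16, 50, 0.4, 0.4, 0, -0.028, 0.258, -0.17, 50, 0.45, 0.45, 0, -0.028, 0.258, -0.18, 50, 0.5, 0.5, 0, -0.028, 0.258, -0.19, 50, 0.55, 0.55, 0, -0.028, 0.258, -0.195, 50, 0.6, 0.6, 0, -0.028, 0.258, -0.2, 50, 0.65, 0.65, 0, -0.028, 0.258, -0.205, 50, 0.65, 0.65, 0, -0.028, 0.258, -0.205, 50, 0.65, 0.65, 0, -0.028, 0.258, -0.205, 50]
}}

```text
clock: 32.8
position: [0.5705, -0.0232, 0.0992]
ee_rot: [-1.158, -2.786, -0.081]
force: [-0.4, 0.5, -6.3]
width: 0.651
gripper_force: 55.0
```

```bash
cat > st.py <<'E'
from mv import *
def st(name=None):
    s=sensors.observe(); r=R.from_rotvec(s["ee_rot"]); z=r.as_matrix()[:,2]; h=np.array([.707,-.707,0])
    T=np.rad2deg(np.arctan2(-z[2],z@h))-15.3
    print("t",s["clock"],"x",s["position"].round(4),"T",T.round(2),"F",s["force"].round(2),"M",s["ft_torque"].round(3),"Maxis",(s["ft_torque"]@[.707,.707,0]).round(3),"q",s["joints"].round(2))
    if name:
        a=optics.get_image("top")[130:215,305:390]; b=optics.get_image("scene")[200:310,255:375]
        a=cv2.resize(a,(385,385),interpolation=2); b=cv2.resize(b,(410,376),interpolation=2); c=np.zeros((385,795,3),np.uint8); c[:,:385]=a; c[:376,385:]=b; cv2.imwrite("pics/"+name,c)
E
python3 -c "
from st import *
st('k1.png'); rows(((.57,-.02,.075),(-45,15.3+90)),((.57,-.02,.066),(-45,15.3+98)))"
```

```text
t 32.8 x [ 0.5705 -0.0232  0.0992] T 82.42 F [-0.36  0.46 -6.3 ] M [-0.14  -0.365  0.02 ] Maxis -0.357 q [ 0.7   0.87 -1.16  1.72  0.73  1.17  0.13]
now [ 0.5703 -0.0218  0.1003] [ 0.7   0.87 -1.16  1.72  0.72  1.17  0.13] w 59.6
head 134.0 pitch 82.3 closing [0.707 0.708 0.002]
[0.059, 0.061, -0.0] [-0.0, 0.002, -0.025] n 0.9
[0.122, 0.124, -0.0] [-0.0, 0.002, -0.034] n 1.8
```

View pics/k1.png

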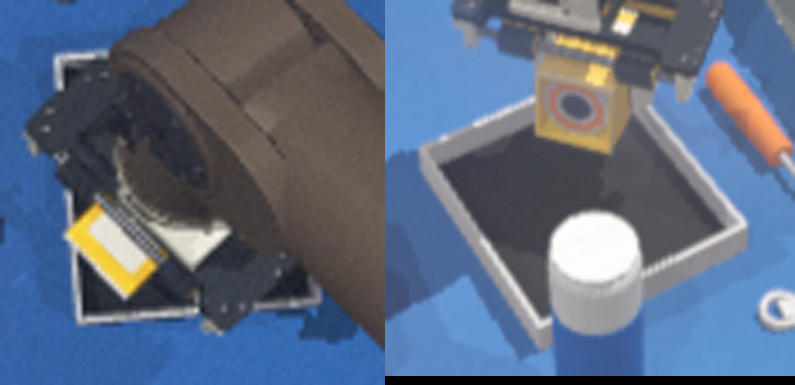

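The tin is tilted to about 82° over the tray. Its mouth faces the scene camera at crop (575,105), and the bearings are still inside.

{"op": "arm_command", "data": {
  "deltas": [0.02, 0.02, 0, 0, 0.001, -0.01, 50, 0.04, 0.04, 0, 0, 0.002, -0.02, 50, 0.06, 0.06, 0, 0, 0.002, -0.028, 50, 0.078, 0.078, 0, 0, 0.002, -0.034, 50, 0.091, 0.091, 0, 0, 0.002, -0.034, 50, 0.091, 0.091, 0, 0, 0.002, -0.034, 50, 0.091, 0.091, 0, 0, 0.002, -0.034, 50]
}}

```text
clock: 33.6
position: [0.5714, -0.0207, 0.0663]
ee_rot: [-1.084, -2.609, -0.188]
force: [-0.3, -0.5, -7.1]
width: 0.65
gripper_force: 55.0
```

```bash
cat >> st.py <<'E'
def mouth(name="m"):
    im=optics.get_image("scene"); cv2.imwrite(f"pics/{name}.png",cv2.resize(im[200:310,255:375],None,fx=5,fy=5,interpolation=2)); hsv=cv2.cvtColor(im,cv2.COLOR_BGR2HSV)[200:310,255:375]
    m=cv2.inRange(hsv,(3,120,110),(16,255,255)); m[:,95:]=0; p=np.argwhere(m); n=cv2.inRange(hsv,(18,90,60),(35,255,255)); pn=np.argwhere(n)
    print("orange n",len(p),p.mean(0).round(2) if len(p) else None,"yellow",len(pn),pn.mean(0).round(2) if len(pn) else None)
E
python3 -c "
from st import *
st(); mouth('m94')"
```

```text
t 33.6 x [ 0.5714 -0.0207  0.0663] T 94.02 F [-0.3  -0.53 -7.09] M [-0.632 -0.782 -0.017] Maxis -1.0 q [ 0.71  1.02 -1.16  1.6   0.64  1.26  0.24]
orange n 4 [44.5  64.25] yellow 293 [40.63 57.57]
```

{"op": "arm_command", "data": {
  "deltas": [0.0079, 0.0079, 0, 0, 0, 0, 50, 0.0157, 0.0157, 0, 0, 0, 0, 50, 0.0236, 0.0236, 0, 0, 0, 0, 50, 0.0236, 0.0236, 0, 0, 0, 0, 50, 0.0236, 0.0236, 0, 0, 0, 0, 50]
}}

```text
clock: 34.15
position: [0.5712, -0.0212, 0.0655]
ee_rot: [-1.065, -2.561, -0.214]
force: [-0.1, 0.8, -7.2]
width: 0.654
gripper_force: 55.0
```

```bash
python3 -c "
from st import *
st(); mouth('m97')"
```

```text
t 34.15 x [ 0.5712 -0.0212  0.0655] T 97.11 F [-0.07  0.82 -7.22] M [-0.647 -0.857  0.017] Maxis -1.064 q [ 0.72  1.05 -1.16  1.57  0.6   1.3   0.27]
orange n 1 [45. 64.] yellow 262 [41.84 57.26]
```

{"op": "arm_command", "data": {
  "deltas": [0.0079, 0.0079, 0, 0, 0, 0, 50, 0.0079, 0.0079, 0, 0, 0, 0, 50, 0.0079, 0.0079, 0, 0, 0, 0, 50]
}}

```text
clock: 34.5
position: [0.5712, -0.0212, 0.0656]
ee_rot: [-1.058, -2.545, -0.222]
force: [-0.3, -0.7, -6.8]
width: 0.651
gripper_force: 55.0
```

```bash
python3 -c "
from st import *
st(); mouth('m98')"
```

```text
t 34.5 x [ 0.5712 -0.0212  0.0656] T 98.11 F [-0.25 -0.71 -6.8 ] M [-0.741 -0.934 -0.006] Maxis -1.185 q [ 0.72  1.06 -1.16  1.55  0.59  1.31  0.28]
orange n 3 [45. 64.] yellow 255 [42.08 57.31]
```

View pics/m98.png

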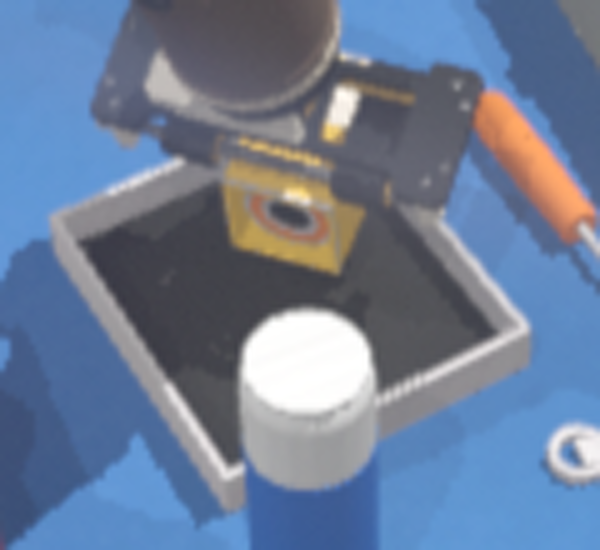

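The mouth at (290,220) shows the orange seal still inside, and the tray is empty.

```bash
cat >> st.py <<'E'
def track(name):
    im=optics.get_image("scene"); a=im[200:310,255:375]; cv2.imwrite("pics/r_"+name+".png",a); hsv=cv2.cvtColor(a,cv2.COLOR_BGR2HSV)
    m=cv2.inRange(hsv,(2,80,70),(15,255,255)); m[:,82:]=0; m[:34]=0; p=np.argwhere(m); print("orange",len(p),p.mean(0).round(2) if len(p) else None)
    import glob,os
    o="pics/last.npy"
    if os.path.exists(o): d=np.abs(a.astype(int)-np.load(o)).mean(2); print("diff mouth",d[36:58,44:76].mean().round(2),"tray",d[58:90,15:90].mean().round(2))
    np.save(o,a.astype(int)); st()
E
python3 -c "
from st import *
track('98')"
```

```text
orange 38 [44.42 57.58]
t 34.6 x [ 0.5711 -0.0211  0.0658] T 98.1 F [ 0.2  -0.65 -6.57] M [-0.747 -0.907  0.016] Maxis -1.169 q [ 0.72  1.06 -1.16  1.55  0.59  1.31  0.28]
```

{"op": "arm_command", "data": {
  "deltas": [0.0079, 0.0079, 0, 0, 0, 0, 50, 0.0079, 0.0079, 0, 0, 0, 0, 50, 0.0079, 0.0079, 0, 0, 0, 0, 50]
}}

```text
clock: 34.9
position: [0.5712, -0.0213, 0.0656]
ee_rot: [-1.052, -2.529, -0.23]
force: [-0.2, -1.1, -7.0]
width: 0.655
gripper_force: 55.0
```

```bash
python3 -c "
from st import *
track('99')"
```

```text
orange 38 [44.42 57.79]
diff mouth 3.47 tray 0.56
t 34.95 x [ 0.5712 -0.0212  0.0657] T 99.11 F [-1.26 -0.55 -7.15] M [-0.749 -0.912  0.033] Maxis -1.174 q [ 0.72  1.07 -1.16  1.54  0.58  1.33  0.29]
```

{"op": "arm_command", "data": {
  "deltas": [0.0079, 0.0079, 0, 0, 0, 0, 50, 0.0079, 0.0079, 0, 0, 0, 0, 50, 0.0079, 0.0079, 0, 0, 0, 0, 50]
}}

```text
clock: 35.25
position: [0.5712, -0.0213, 0.0656]
ee_rot: [-1.046, -2.514, -0.238]
force: [-1.0, -0.2, -6.6]
width: 0.651
gripper_force: 55.0
```

```bash
python3 -c "
from st import *
track('100')"
```

```text
orange 40 [44.8  57.78]
diff mouth 3.14 tray 0.53
t 35.3 x [ 0.5712 -0.0212  0.0657] T 100.12 F [-0.38  0.16 -7.11] M [-0.782 -0.946 -0.006] Maxis -1.222 q [ 0.72  1.07 -1.16  1.53  0.57  1.34  0.3 ]
```

{"op": "arm_command", "data": {
  "deltas": [0.0079, 0.0079, 0, 0, 0, 0, 50, 0.0079, 0.0079, 0, 0, 0, 0, 50, 0.0079, 0.0079, 0, 0, 0, 0, 50]
}}

```text
clock: 35.6
position: [0.5712, -0.0213, 0.0656]
ee_rot: [-1.039, -2.498, -0.246]
force: [-1.1, 0.3, -7.6]
width: 0.652
gripper_force: 55.0
```

```bash
python3 -c "
from st import *
track('101')"
```

```text
orange 41 [45.22 56.85]
diff mouth 4.75 tray 0.61
t 35.65 x [ 0.5712 -0.0212  0.0657] T 101.12 F [ 0.04 -0.37 -6.48] M [-0.797 -1.021 -0.02 ] Maxis -1.286 q [ 0.72  1.08 -1.16  1.52  0.57  1.35  0.31]
```

{"op": "arm_command", "data": {
  "deltas": [0, 0, 0, 0, 0, 0, 50]
}}

```text
clock: 35.75
position: [0.5712, -0.0211, 0.0658]
ee_rot: [-1.039, -2.499, -0.246]
force: [-0.7, -0.1, -7.5]
width: 0.653
gripper_force: 55.0
```

```bash
python3 -c "
from st import *
track('101b')"
```

```text
orange 41 [45.15 56.68]
diff mouth 1.67 tray 0.48
t 35.8 x [ 0.5711 -0.0211  0.0658] T 101.11 F [ 0.19  0.29 -7.05] M [-0.804 -0.902  0.056] Maxis -1.206 q [ 0.72  1.08 -1.16  1.52  0.57  1.35  0.31]
```

{"op": "arm_command", "data": {
  "deltas": [0.0079, 0.0079, 0, 0, 0, 0, 50, 0.0079, 0.0079, 0, 0, 0, 0, 50]
}}

```text
clock: 36.0
position: [0.5713, -0.0215, 0.0654]
ee_rot: [-1.033, -2.482, -0.254]
force: [0.2, 0.3, -6.5]
width: 0.648
gripper_force: 55.0
```

```bash
python3 -c "
from st import *
track('102');track('102b')"
```

```text
orange 45 [45.2  56.09]
diff mouth 6.32 tray 0.59
t 36.05 x [ 0.5713 -0.0214  0.0654] T 102.15 F [ 0.18  0.23 -7.21] M [-0.779 -1.023  0.013] Maxis -1.274 q [ 0.72  1.09 -1.16  1.5   0.56  1.36  0.32]
orange 44 [45.86 55.66]
diff mouth 2.77 tray 0.48
t 36.1 x [ 0.5712 -0.0213  0.0655] T 102.14 F [-0.3  -0.36 -7.08] M [-0.793 -1.024  0.018] Maxis -1.284 q [ 0.72  1.09 -1.16  1.51  0.56  1.36  0.32]
```

{"op": "arm_command", "data": {
  "deltas": [0, 0, 0, 0, 0, 0, 50, 0, 0, 0, 0, 0, 0, 50]
}}

```text
clock: 36.3
position: [0.5711, -0.0211, 0.0658]
ee_rot: [-1.032, -2.483, -0.254]
force: [-0.0, -0.4, -6.9]
width: 0.654
gripper_force: 55.0
```

```bash
python3 -c "
from st import *
track('102c')"
```

```text
orange 19 [51.11 55.37]
diff mouth 13.72 tray 0.58
t 36.35 x [ 0.5711 -0.021   0.0658] T 102.13 F [-0.5   0.14 -6.36] M [-0.67  -0.874  0.008] Maxis -1.092 q [ 0.72  1.09 -1.16  1.51  0.56  1.36  0.32]
```

{"op": "arm_command", "data": {
  "deltas": [-0.0314, -0.0314, 0, 0, 0, 0, 50, -0.0314, -0.0314, 0, 0, 0, 0, 50]
}}

```text
clock: 36.55
position: [0.5708, -0.0196, 0.0671]
ee_rot: [-1.055, -2.548, -0.223]
force: [0.6, 1.0, -5.3]
width: 0.649
gripper_force: 55.0
```

```bash
python3 -c "
from st import *
track('b1');track('b2')
a=cv2.imread('pics/r_102c.png');b=cv2.imread('pics/r_b2.png');cv2.imwrite('pics/v1.png',cv2.resize(np.hstack([a[:90,20:],b[:90,20:]]),None,fx=3.9,fy=3.9,interpolation=2))"
```

```text
orange 95 [53.44 52.84]
diff mouth 20.73 tray 6.22
t 36.6 x [ 0.5709 -0.0203  0.0668] T 98.13 F [ 0.05 -0.1  -5.73] M [-0.574 -0.782  0.013] Maxis -0.959 q [ 0.72  1.05 -1.16  1.55  0.59  1.31  0.28]
orange 93 [53.56 52.78]
diff mouth 3.74 tray 0.56
t 36.65 x [ 0.571  -0.0209  0.0663] T 98.16 F [ 0.51 -0.24 -5.9 ] M [-0.63  -0.772  0.013] Maxis -0.991 q [ 0.72  1.05 -1.16  1.55  0.59  1.31  0.28]
```

View pics/v1.png

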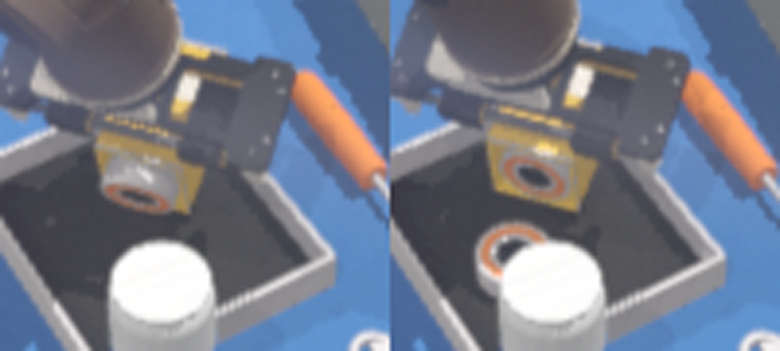

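The right half shows the first bearing lying flat in the tray at (512,250), and the next one inside the mouth at (535,175). I'll shift 50 mm sideways for the second.

{"op": "arm_command", "data": {
  "deltas": [0, 0, 0, 0.009, 0.009, 0, 50, 0, 0, 0, 0.018, 0.018, 0, 50, 0, 0, 0, 0.027, 0.027, 0, 50, 0, 0, 0, 0.035, 0.035, 0, 50, 0, 0, 0, 0.035, 0.035, 0, 50, 0, 0, 0, 0.035, 0.035, 0, 50]
}}

```text
clock: 37.25
position: [0.6061, 0.0143, 0.0656]
ee_rot: [-1.057, -2.545, -0.221]
force: [0.0, -0.1, -6.0]
width: 0.649
gripper_force: 55.0
```

```bash
cat >> st.py <<'E'
def track2(name):
    im=optics.get_image("scene"); a=im[190:310,255:395]; cv2.imwrite("pics/r_"+name+".png",a); p=proj("scene",sensors.observe()["position"]+np.array([.036,-.036,-.02]))
    x,y=int(p[0])-18,int(p[1])-14; b=im[y:y+28,x:x+36].astype(int); import os
    if os.path.exists("pics/l2.npy"):
        o=np.load("pics/l2.npy"); print("diff",np.abs(o[y:y+28,x:x+36]-b).mean().round(2),"below",np.abs(o[y+30:y+55,x-25:x+36]-im[y+30:y+55,x-25:x+36].astype(int)).mean().round(2))
    np.save("pics/l2.npy",im.astype(int)); st()
E
python3 -c "
from st import *
track2('c0');track2('c1')"
```

```text
t 37.3 x [0.606  0.0137 0.0655] T 98.14 F [ 0.3  -0.39 -6.3 ] M [-0.588 -0.694  0.05 ] Maxis -0.906 q [ 0.63  1.08 -1.15  1.47  0.59  1.33  0.26]
diff 2.22 below 0.49
t 37.35 x [0.6059 0.0134 0.0655] T 98.13 F [-0.54 -0.97 -5.13] M [-0.605 -0.775  0.013] Maxis -0.976 q [ 0.63  1.08 -1.15  1.47  0.59  1.33  0.26]
```

{"op": "arm_command", "data": {
  "deltas": [0.012, 0.012, 0, 0, 0, 0, 50, 0.0236, 0.0236, 0, 0, 0, 0, 50, 0.0236, 0.0236, 0, 0, 0, 0, 50]
}}

```text
clock: 37.65
position: [0.6064, 0.0125, 0.0648]
ee_rot: [-1.041, -2.495, -0.247]
force: [0.2, -0.2, -6.3]
width: 0.648
gripper_force: 55.0
```

```bash
python3 -c "
from st import *
track2('c2');track2('c3')"
```

```text
diff 9.66 below 1.09
t 37.7 x [0.6063 0.0129 0.0651] T 101.19 F [-0.53  0.69 -5.76] M [-0.678 -0.801 -0.018] Maxis -1.046 q [ 0.63  1.11 -1.15  1.43  0.56  1.37  0.29]
diff 2.89 below 0.46
t 37.75 x [0.6063 0.0134 0.0654] T 101.16 F [-0.21  0.06 -5.67] M [-0.628 -0.856  0.035] Maxis -1.049 q [ 0.63  1.11 -1.15  1.43  0.56  1.37  0.29]
```

{"op": "arm_command", "data": {
  "deltas": [0.006, 0.006, 0, 0, 0, 0, 50, 0.006, 0.006, 0, 0, 0, 0, 50]
}}

```text
clock: 37.95
position: [0.6062, 0.0137, 0.0657]
ee_rot: [-1.034, -2.486, -0.253]
force: [0.2, -0.8, -4.1]
width: 0.649
gripper_force: 55.0
```

```bash
python3 -c "
from st import *
track2('c4');track2('c5')"
```

```text
diff 14.6 below 3.64
t 38.0 x [0.6063 0.0138 0.0658] T 101.91 F [-0.09  0.44 -4.4 ] M [-0.627 -0.768  0.025] Maxis -0.987 q [ 0.63  1.11 -1.15  1.42  0.55  1.38  0.29]
diff 2.75 below 0.63
t 38.05 x [0.6063 0.014  0.0659] T 101.89 F [-0.94  0.11 -4.73] M [-0.603 -0.779 -0.   ] Maxis -0.977 q [ 0.63  1.11 -1.15  1.42  0.55  1.38  0.29]
```

{"op": "arm_command", "data": {
  "deltas": [-0.0314, -0.0314, 0, 0, 0, 0, 50, -0.0314, -0.0314, 0, 0, 0, 0, 50]
}}

```text
clock: 38.25
position: [0.6057, 0.0155, 0.0672]
ee_rot: [-1.056, -2.552, -0.221]
force: [-0.6, 0.6, -4.0]
width: 0.65
gripper_force: 55.0
```

```bash
python3 -c "
from st import *
track2('d1');track2('d2')
a=cv2.imread('pics/r_c5.png');b=cv2.imread('pics/r_d2.png');cv2.imwrite('pics/v2.png',cv2.resize(np.hstack([a[:,20:],b[:,20:]]),None,fx=3.3,fy=3.3,interpolation=2))"
```

```text
diff 11.17 below 1.24
t 38.3 x [0.6058 0.0148 0.0669] T 97.9 F [-0.06 -0.09 -4.54] M [-0.498 -0.686 -0.016] Maxis -0.837 q [ 0.63  1.07 -1.14  1.47  0.59  1.33  0.26]
diff 3.05 below 0.47
t 38.35 x [0.606  0.0141 0.0664] T 97.93 F [-1.01 -0.61 -4.63] M [-0.528 -0.763  0.037] Maxis -0.913 q [ 0.63  1.08 -1.14  1.47  0.59  1.33  0.26]
```

View pics/v2.png

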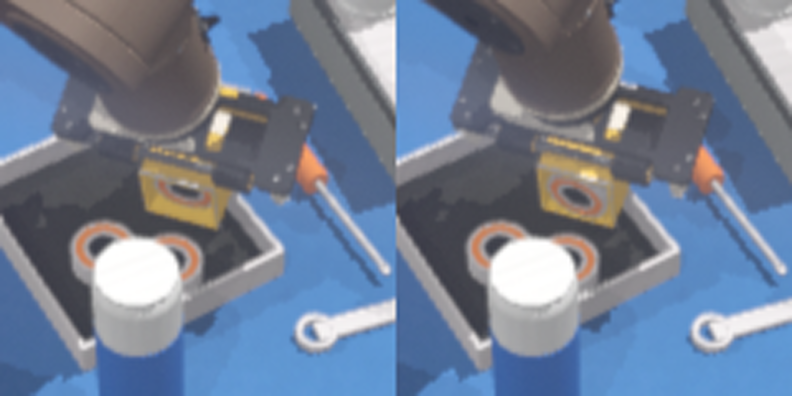

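Two bearings lie in the tray at (497,247) and (572,262). Two remain in the tin.

{"op": "arm_command", "data": {
  "deltas": [0, 0, 0, 0, 0, 0.015, 50, 0, 0, 0, -0.012, -0.012, 0.015, 50, 0, 0, 0, -0.024, -0.024, 0.015, 50, 0, 0, 0, -0.036, -0.036, 0.015, 50, 0, 0, 0, -0.048, -0.048, 0.015, 50, 0, 0, 0, -0.06, -0.06, 0.015, 50, 0, 0, 0, -0.07, -0.07, 0.01, 50, 0, 0, 0, -0.07, -0.07, 0, 50, 0, 0, 0, -0.07, -0.07, 0, 50, 0, 0, 0, -0.07, -0.07, 0, 50]
}}

```text
clock: 39.35
position: [0.5364, -0.0554, 0.0657]
ee_rot: [-1.059, -2.548, -0.221]
force: [-0.0, -0.3, -5.0]
width: 0.65
gripper_force: 55.0
```

```bash
python3 -c "
from st import *
track2('e0');track2('e1')"
```

```text
diff 21.76 below 20.29
t 39.4 x [ 0.5366 -0.0552  0.0659] T 97.93 F [-0.15 -0.65 -3.42] M [-0.492 -0.663 -0.031] Maxis -0.817 q [ 0.8   1.03 -1.16  1.63  0.59  1.29  0.32]
diff 1.49 below 0.62
t 39.45 x [ 0.5366 -0.0552  0.0661] T 97.92 F [ 0.32  0.52 -3.55] M [-0.476 -0.663 -0.014] Maxis -0.805 q [ 0.8   1.03 -1.16  1.63  0.59  1.29  0.32]
```

{"op": "arm_command", "data": {
  "deltas": [0.012, 0.012, 0, 0, 0, 0, 50, 0.0236, 0.0236, 0, 0, 0, 0, 50, 0.0236, 0.0236, 0, 0, 0, 0, 50]
}}

```text
clock: 39.75
position: [0.5366, -0.0567, 0.0651]
ee_rot: [-1.041, -2.499, -0.245]
force: [-0.5, -0.3, -4.2]
width: 0.653
gripper_force: 55.0
```

```bash
python3 -c "
from st import *
track2('e2');track2('e3')"
```

```text
diff 9.72 below 1.18
t 39.8 x [ 0.5365 -0.0565  0.0653] T 100.96 F [-0.24  0.48 -3.65] M [-0.546 -0.801  0.015] Maxis -0.952 q [ 0.8   1.06 -1.16  1.59  0.56  1.33  0.35]
diff 2.65 below 0.56
t 39.85 x [ 0.5363 -0.0562  0.0655] T 100.94 F [-0.46 -0.21 -4.44] M [-0.551 -0.706  0.015] Maxis -0.889 q [ 0.8   1.06 -1.16  1.59  0.56  1.33  0.35]
```

Same as before: the slide starts about 0.8° further on.

{"op": "arm_command", "data": {
  "deltas": [0.0075, 0.0075, 0, 0, 0, 0, 50]
}}

```text
clock: 39.95
position: [0.536, -0.0557, 0.0661]
ee_rot: [-1.033, -2.487, -0.252]
force: [-1.2, -0.1, -3.9]
width: 0.647
gripper_force: 55.0
```

```bash
python3 -c "
from st import *
track2('e4');track2('e5')"
```

```text
diff 9.07 below 0.6
t 40.0 x [ 0.5361 -0.0562  0.0657] T 101.96 F [-0.35 -0.63 -2.69] M [-0.517 -0.72  -0.025] Maxis -0.874 q [ 0.8   1.06 -1.16  1.58  0.55  1.34  0.35]
diff 20.33 below 0.9
t 40.05 x [ 0.5362 -0.0563  0.0656] T 101.91 F [ 0.05 -0.12 -2.88] M [-0.578 -0.713  0.017] Maxis -0.913 q [ 0.8   1.06 -1.16  1.58  0.55  1.34  0.35]
```

{"op": "arm_command", "data": {
  "deltas": [-0.04, -0.04, 0, 0, 0, 0, 50, -0.055, -0.055, 0, 0, 0, 0, 50]
}}

```text
clock: 40.25
position: [0.536, -0.0551, 0.0665]
ee_rot: [-1.078, -2.599, -0.195]
force: [-0.5, 1.9, -2.6]
width: 0.656
gripper_force: 55.0
```

```bash
python3 -c "
from st import *
track2('f1');track2('f2')
a=cv2.imread('pics/r_e5.png');b=cv2.imread('pics/r_f2.png');cv2.imwrite('pics/v3.png',cv2.resize(np.hstack([a[:,:120],b[:,:120]]),None,fx=3.3,fy=3.3,interpolation=2))"
```

```text
diff 28.58 below 11.99
t 40.3 x [ 0.5357 -0.0547  0.0671] T 94.65 F [-0.23  1.69 -3.24] M [-0.297 -0.47  -0.001] Maxis -0.542 q [ 0.8   0.99 -1.16  1.67  0.62  1.25  0.29]
diff 2.68 below 0.68
t 40.35 x [ 0.5357 -0.0553  0.0668] T 94.78 F [-0.16  0.44 -1.44] M [-0.417 -0.537 -0.   ] Maxis -0.675 q [ 0.8   0.99 -1.16  1.67  0.62  1.25  0.29]
```

View pics/v3.png

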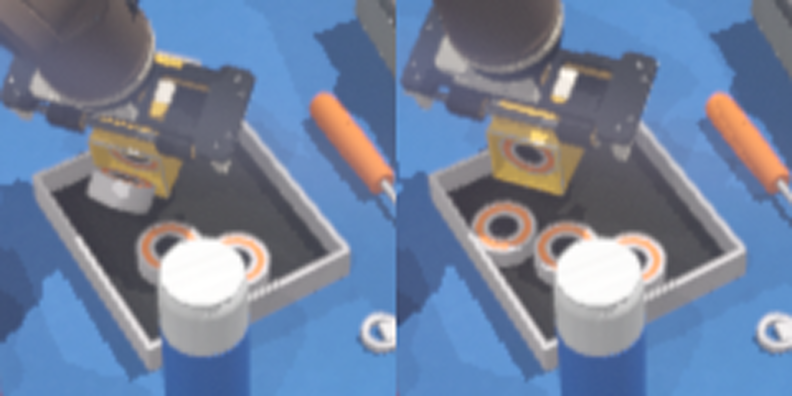

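Three bearings lie flat in the tray at (503,230), (563,245) and (640,258). One remains in the tin, visible in the mouth at (528,152).

{"op": "arm_command", "data": {
  "deltas": [-0.02, -0.02, 0, 0, 0, 0.02, 50, -0.06, -0.06, 0, 0, 0, 0.04, 50, -0.1, -0.1, 0, 0, 0, 0.06, 50, -0.14, -0.14, 0, 0.005, 0, 0.08, 50, -0.18, -0.18, 0, 0.01, 0, 0.1, 50, -0.22, -0.22, 0, 0.015, -0.01, 0.12, 50, -0.26, -0.26, 0, 0.02, -0.02, 0.13, 50, -0.3, -0.3, 0, 0.03, -0.03, 0.14, 50, -0.34, -0.34, 0, 0.04, -0.04, 0.15, 50, -0.38, -0.38, 0, 0.05, -0.06, 0.16, 50, -0.42, -0.42, 0, 0.055, -0.07, 0.17, 50, -0.46, -0.46, 0, 0.06, -0.08, 0.18, 50, -0.5, -0.5, 0, 0.06, -0.1, 0.19, 50, -0.54, -0.54, 0, 0.06, -0.12, 0.2, 50, -0.58, -0.58, 0, 0.06, -0.14, 0.21, 50, -0.62, -0.62, 0, 0.06, -0.16, 0.22, 50, -0.66, -0.66, 0, 0.06, -0.18, 0.23, 50, -0.7, -0.7, 0, 0.06, -0.2, 0.235, 50, -0.745, -0.745, 0, 0.062, -0.21, 0.235, 50, -0.745, -0.745, 0, 0.062, -0.223, 0.235, 50]
}}

```text
clock: 42.35
position: [0.5978, -0.2793, 0.298]
ee_rot: [0.716, 1.732, -0.545]
force: [-0.8, 0.2, -4.4]
width: 0.654
gripper_force: 55.0
```

```bash
python3 -c "
from st import *
st();rows(((.5665,-.345,.3),(5.2,15.3)))"
```

```text
t 42.35 x [ 0.5978 -0.2793  0.298 ] T 0.08 F [-0.83  0.19 -4.39] M [1.339 1.192 0.022] Maxis 1.789 q [ 0.6   0.5  -0.8   2.36  2.16  1.34 -1.01]
now [ 0.5978 -0.2793  0.298 ] [ 0.6   0.5  -0.8   2.36  2.16  1.34 -1.01] w 60.1
head -44.9 pitch 15.4 closing [0.706 0.709 0.001]
[-0.001, -0.001, 0.556] [-0.031, -0.066, 0.002] n 5.8
```

{"op": "arm_command", "data": {
  "deltas": [0, 0, 0.07, -0.004, -0.008, 0, 50, 0, 0, 0.14, -0.008, -0.016, 0, 50, 0, 0, 0.21, -0.012, -0.024, 0, 50, 0, 0, 0.28, -0.016, -0.033, 0, 50, 0, 0, 0.35, -0.02, -0.042, 0, 50, 0, 0, 0.42, -0.024, -0.05, 0, 50, 0, 0, 0.49, -0.028, -0.058, 0, 50, 0, 0, 0.556, -0.031, -0.066, 0, 50, 0, 0, 0.556, -0.031, -0.066, 0, 50, 0, 0, 0.556, -0.031, -0.066, 0, 50, 0, 0, 0.556, -0.031, -0.066, 0, 50]
}}

```text
clock: 43.45
position: [0.566, -0.3514, 0.3003]
ee_rot: [-0.074, 1.836, 0.061]
force: [0.9, -0.7, -3.3]
width: 0.647
gripper_force: 55.0
```

```bash
python3 -c "
from st import *
rows(((.5665,-.345,.15),(5.2,15.3)),((.5665,-.345,.11),(5.2,15.3)))
im=optics.get_image('scene')
# tin silhouette lean: yellow mask hull
p=sensors.observe()['position']
for n in('scene','top'):
    im=optics.get_image(n);m=cv2.inRange(cv2.cvtColor(im,cv2.COLOR_BGR2HSV),(18,90,60),(35,255,255));c=proj(n,p).astype(int);k=np.zeros_like(m);k[c[1]-40:c[1]+45,c[0]-35:c[0]+35]=1;m=m*k
    h=cv2.convexHull(cv2.findNonZero(m));print(n,cv2.approxPolyDP(h,2,True)[:,0].tolist())
    R0=R.from_euler('z',5.2,degrees=True)
    print('exp',[proj(n,p+R0.apply([a,b,z])).round(0).astype(int).tolist() for z in(-.045,.051) for a,b in((-.03,-.03),(.03,-.03),(.03,.03),(-.03,.03))])"
```

```text
now [ 0.566  -0.3514  0.3003] [ 1.7   0.74 -1.1   2.15  4.27  0.46 -1.73] w 59.4
head 4.8 pitch 15.3 closing [-0.083  0.997  0.003]
[-0.002, 0.0, 0.005] [0.001, 0.006, -0.15] n 3.0
[-0.002, 0.0, 0.005] [0.001, 0.006, -0.19] n 3.8
scene [[196, 222], [171, 231], [148, 177], [168, 170], [178, 175], [188, 191]]
exp [[162, 215], [170, 232], [197, 221], [187, 205], [151, 183], [159, 200], [188, 190], [178, 173]]
top [[492, 194], [462, 196], [445, 193], [444, 165], [458, 158], [477, 157]]
exp [[468, 184], [465, 162], [444, 164], [446, 185], [481, 179], [478, 156], [455, 158], [458, 181]]
```

{"op": "arm_command", "data": {
  "deltas": [0, 0, 0.005, 0, 0.003, -0.04, 50, 0, 0, 0.005, 0.001, 0.005, -0.08, 50, 0, 0, 0.005, 0.001, 0.005, -0.12, 50, 0, 0, 0.005, 0.001, 0.005, -0.15, 50, 0, 0, 0.005, 0.001, 0.005, -0.17, 50, 0, 0, 0.005, 0.001, 0.005, -0.185, 50, 0, 0, 0.005, 0.001, 0.005, -0.19, 50, 0, 0, 0.005, 0.001, 0.005, -0.19, 50]
}}

```text
clock: 44.4
position: [0.5686, -0.3399, 0.1109]
ee_rot: [-0.088, 1.837, 0.072]
force: [-0.5, -0.7, -2.6]
width: 0.652
gripper_force: 55.0
```

{"op": "arm_command", "data": {
  "deltas": [0, 0, 0, 0, 0, -0.002, 50, 0, 0, 0, 0, 0, -0.004, 50, 0, 0, 0, 0, 0, -0.004, 50]
}}

```text
clock: 44.7
position: [0.5684, -0.3405, 0.1077]
ee_rot: [-0.089, 1.836, 0.07]
force: [-0.3, -0.2, -1.7]
width: 0.647
gripper_force: 55.0
```

```bash
python3 -c "
from st import *
st();rows()"
```

```text
t 44.7 x [ 0.5684 -0.3405  0.1077] T 7.98 F [-0.25 -0.25 -1.67] M [-0.016  1.225 -0.029] Maxis 0.854 q [ 1.48  1.05 -0.78  2.2   4.08  0.71 -1.22]
now [ 0.5684 -0.3405  0.1077] [ 1.48  1.05 -0.78  2.2   4.08  0.71 -1.22] w 59.4
head 5.6 pitch 15.3 closing [-0.098  0.995  0.002]
```

{"op": "arm_command", "data": {
  "deltas": [0, 0, 0, 0, -0.003, 0.001, 50, 0, 0, 0, -0.001, -0.005, 0.001, 50, 0, 0, 0, -0.001, -0.005, -0.001, 50, 0, 0, 0, -0.001, -0.005, -0.002, 50, 0, 0, 0, -0.001, -0.005, -0.002, 50]
}}

```text
clock: 45.2
position: [0.5683, -0.3457, 0.1076]
ee_rot: [-0.089, 1.831, 0.069]
force: [-2.7, -1.1, 9.2]
width: 0.652
gripper_force: 55.0
```

```bash
python3 -c "
from st import *
st()"
```

```text
t 45.2 x [ 0.5683 -0.3457  0.1076] T 7.59 F [-2.72 -1.08  9.22] M [ 0.276 -0.326 -0.167] Maxis -0.036 q [ 1.49  1.06 -0.79  2.19  4.1   0.7  -1.23]
```

{"op": "arm_command", "data": {
  "deltas": [0, 0, 0, 0, 0, 0.001, 50, 0, 0, 0, 0, 0, 0.001, 62, 0, 0, 0, 0, 0, 0.001, 66, 0, 0, 0, 0, 0, 0.001, 72, 0, 0, 0, 0, 0, 0.001, 76, 0, 0, 0, 0, 0, 0.001, 76, 0, 0, 0, -0.015, -0.001, 0.001, 76, 0, 0, 0, -0.035, -0.003, 0.001, 76, 0, 0, 0, -0.045, -0.004, 0.001, 76, 0, 0, 0, -0.045, -0.004, 0.001, 76]
}}

```text
clock: 46.2
position: [0.5203, -0.3501, 0.105]
ee_rot: [-0.086, 1.838, 0.07]
force: [0.6, -0.8, 0.1]
width: 0.828
gripper_force: 0.0
```

```bash
python3 -c "
from st import *
rows(((.55,-.34,.35),(5,15)),((.6,-.25,.37),(-45,15)))
crop('scene',140,190,260,150,3,'w.png')"
```

```text
now [ 0.5203 -0.3501  0.105 ] [ 1.58  1.05 -0.78  2.23  4.2   0.7  -1.27] w 76.0
head 5.5 pitch 15.4 closing [-0.096  0.995  0.003]
[-0.002, -0.005, -0.005] [0.03, 0.01, 0.245] n 4.9
[-0.004, -0.004, -0.561] [0.08, 0.1, 0.265] n 5.9
```

View pics/w.png

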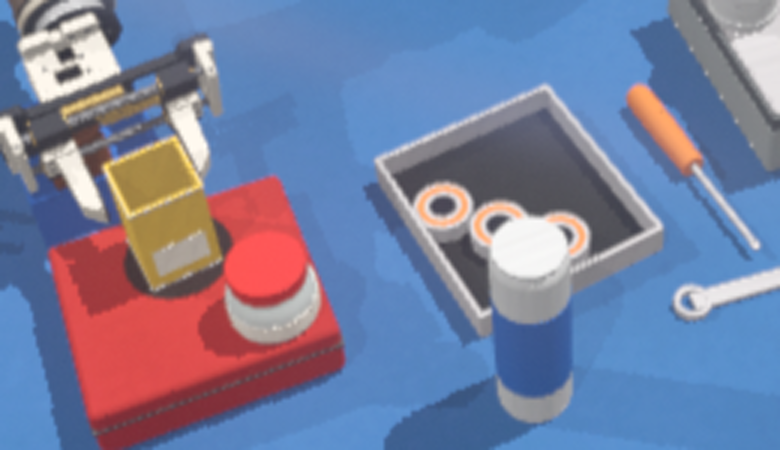

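The tin stands upright on the mat at (165,250), and three bearings are in the tray. Next I back away and measure the ring.

{"op": "arm_command", "data": {
  "deltas": [0, 0, 0, 0, 0, 0.04, 76, 0, 0, 0, 0, 0, 0.09, 76, 0, 0, 0, 0, 0, 0.14, 76, 0, 0, 0, 0.01, 0, 0.19, 76, 0, 0, -0.06, 0.02, 0.01, 0.24, 76, 0, 0, -0.14, 0.05, 0.03, 0.25, 76, 0, 0, -0.22, 0.08, 0.05, 0.26, 76, 0, 0, -0.3, 0.08, 0.07, 0.26, 76, 0, 0, -0.38, 0.08, 0.08, 0.26, 76, 0, 0, -0.46, 0.08, 0.09, 0.26, 76, 0, 0, -0.56, 0.08, 0.1, 0.26, 76, 0, 0, -0.56, 0.08, 0.1, 0.26, 76, 0, 0, -0.56, 0.08, 0.1, 0.26, 76]
}}

```text
clock: 47.55
position: [0.6065, -0.249, 0.3693]
ee_rot: [0.511, 1.768, -0.363]
force: [0.6, -1.2, 0.4]
width: 0.827
gripper_force: 0.0
```

```bash
python3 -c "
from st import *
rows(((.55,-.15,.4),(-65,50)),((.5,-.1,.4),(-85,89)))
T=np.zeros(3)
im=np.mean([optics.get_image('top') for _ in range(4)],0).astype(np.uint8); big=cv2.resize(im[165:202,175:212],None,fx=16,fy=16,interpolation=2); cv2.imwrite('pics/ring.png',big); np.save('ringtop.npy',im)
hsv=cv2.cvtColor(im,cv2.COLOR_BGR2HSV); m=cv2.bitwise_or(cv2.inRange(hsv,(0,90,80),(8,255,255)),cv2.inRange(hsv,(170,90,80),(180,255,255))); m[:165]=0;m[205:]=0;m[:,:175]=0;m[:,212:]=0
p=np.argwhere(m)[:,::-1]; print([(q.tolist(),hsv[q[1],q[0]].tolist(),plane('top',q,.09 if q[0]<199 else .067)[:2].round(3).tolist()) for q in p])
w=cv2.inRange(hsv,(0,0,150),(180,60,255)); w[:165]=0;w[205:]=0;w[:,:175]=0;w[:,204:]=0
for k in cv2.findContours(w,cv2.RETR_EXTERNAL,cv2.CHAIN_APPROX_NONE)[0]:
    if cv2.contourArea(k)>20: c,r=cv2.minEnclosingCircle(k); print('white',c,r,cv2.boundingRect(k),plane('top',c,.09)[:2].round(4),plane('top',c,.084)[:2].round(4))"
```

```text
now [ 0.6065 -0.249   0.3693] [ 0.76  0.26 -0.79  2.37  2.41  0.94 -1.05] w 76.0
head -30.9 pitch 14.6 closing [0.519 0.855 0.023]
[0.288, 0.277, -0.358] [-0.056, 0.099, 0.031] n 5.6
[0.718, 0.461, -0.499] [-0.106, 0.149, 0.031] n 10.4
[([193, 176], [177, 93, 129], [0.573, 0.434]), ([192, 177], [1, 92, 231], [0.57, 0.437]), ([192, 178], [0, 104, 229], [0.567, 0.437]), ([191, 179], [0, 124, 225], [0.563, 0.44]), ([201, 184], [178, 142, 111], [0.55, 0.414]), ([202, 184], [179, 136, 122], [0.55, 0.411]), ([203, 184], [179, 144, 147], [0.55, 0.408]), ([200, 185], [175, 110, 81], [0.547, 0.417]), ([201, 185], [178, 151, 120], [0.547, 0.414]), ([202, 185], [179, 144, 135], [0.547, 0.411]), ([203, 185], [0, 169, 220], [0.547, 0.407])]
white (188.38461303710938, 183.65383911132812) 8.088456153869629 (181, 176, 16, 16) [0.5484 0.4478] [0.549  0.4498]
```

View pics/ring.png

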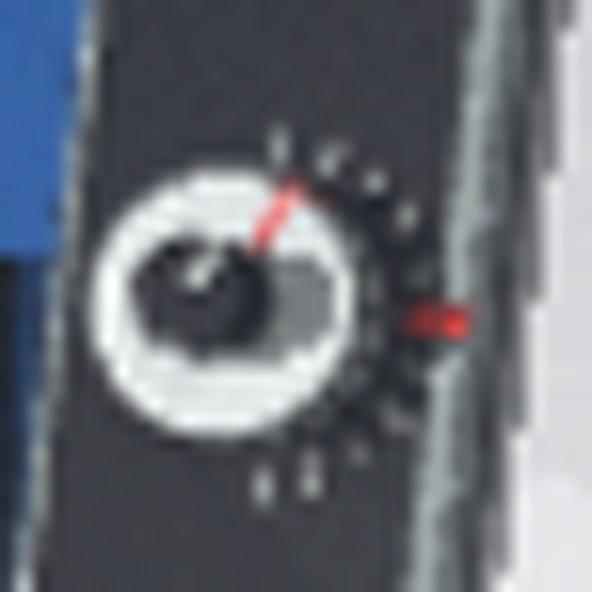

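```bash
python3 -c "
from h import *
from scipy.optimize import least_squares
px=lambda a:np.array(a)/16+[175,165]-.47
tk=[(280,147),(330,160),(375,182),(407,213),(313,475),(263,487),(360,455),(400,422)]
for z in(.064,.066,.068):
  t=np.array([plane('top',px(a),z)[:2] for a in tk]); f=lambda v:np.hypot(*(t-v[:2]).T)-v[2]
  s=least_squares(f,[.548,.448,.035]); c=s.x[:2]; print(z,s.x.round(4),s.fun.round(4),np.rad2deg(np.arctan2(*(t-c).T[::-1])).round(1))
L=np.array([plane('top',px(a),.09)[:2] for a in((262,245),(297,188))]); M=np.array([plane('top',px(a),.066)[:2] for a in((408,322),(468,324))])
print(L,M)
for cc in(c,[.5484,.4478]): print([np.rad2deg(np.arctan2(*(p-cc)[::-1])).round(1) for p in[*L,*M]])
d=L[1]-L[0];e=M[1]-M[0];print(np.rad2deg([np.arctan2(d[1],d[0]),np.arctan2(e[1],e[0])]))"
```

```text
0.064 [0.5492 0.4463 0.0345] [ 0.0002 -0.0005  0.      0.0002 -0.0006  0.0004 -0.0002  0.0003] [  -1.3  -19.1  -36.5  -51.9 -162.6 -179.9 -145.2 -127.9]
0.066 [0.549  0.4457 0.0344] [ 0.0002 -0.0005  0.      0.0002 -0.0006  0.0004 -0.0002  0.0003] [  -1.3  -19.1  -36.5  -51.9 -162.6 -179.9 -145.2 -127.9]
0.068 [0.5488 0.4451 0.0344] [ 0.0002 -0.0005  0.      0.0002 -0.0006  0.0004 -0.0002  0.0003] [  -1.3  -19.1  -36.5  -51.9 -162.6 -179.9 -145.2 -127.9]
[[0.56072227 0.44024339]
 [0.57227053 0.43367556]] [[0.54807301 0.41742377]
 [0.54779767 0.4051838 ]]
[np.float64(-22.1), np.float64(-25.9), np.float64(-91.4), np.float64(-91.4)]
[np.float64(-31.5), np.float64(-30.6), np.float64(-90.6), np.float64(-90.8)]
[-29.62817911 -91.28863628]
```

{"op": "arm_command", "data": {
  "deltas": [0.288, 0.277, -0.358, -0.056, 0.099, 0.031, 70, 0.288, 0.277, -0.358, -0.056, 0.099, 0.031, 70, 0.288, 0.277, -0.358, -0.056, 0.099, 0.031, 70, 0.288, 0.277, -0.358, -0.056, 0.099, 0.031, 70, 0.288, 0.277, -0.358, -0.056, 0.099, 0.031, 70, 0.718, 0.461, -0.499, -0.106, 0.149, 0.031, 70, 0.718, 0.461, -0.499, -0.106, 0.149, 0.031, 70, 0.718, 0.461, -0.499, -0.106, 0.149, 0.031, 70, 0.718, 0.461, -0.499, -0.106, 0.149, 0.031, 70, 0.718, 0.461, -0.499, -0.106, 0.149, 0.031, 70, 0.718, 0.461, -0.499, -0.106, 0.149, 0.031, 70, 0.718, 0.461, -0.499, -0.106, 0.149, 0.031, 70, 0.718, 0.461, -0.499, -0.106, 0.149, 0.031, 70]
}}

```text
clock: 49.05
position: [0.5014, -0.1081, 0.3999]
ee_rot: [2.125, 2.291, -0.017]
force: [-0.5, 0.5, -0.9]
width: 0.766
gripper_force: 0.0
```

```bash
python3 -c "
from st import *
rows(((.549,.15,.35),(-60,90)),((.549,.446,.25),(-60,90)))"
```

```text
now [ 0.5014 -0.1081  0.3999] [ 0.75  0.25 -0.82  1.54  0.2   1.43 -0.01] w 70.4
head -75.6 pitch 88.9 closing [0.997 0.075 0.003]
[0.011, 0.006, 0.285] [0.048, 0.258, -0.05] n 5.3
[0.011, 0.006, 0.285] [0.048, 0.554, -0.15] n 11.5
```

{"op": "arm_command", "data": {
  "deltas": [0.011, 0.006, 0.14, 0.02, 0.05, -0.01, 66, 0.011, 0.006, 0.285, 0.048, 0.258, -0.05, 66, 0.011, 0.006, 0.285, 0.048, 0.258, -0.05, 66, 0.011, 0.006, 0.285, 0.048, 0.258, -0.05, 66, 0.011, 0.006, 0.285, 0.048, 0.258, -0.05, 66, 0.011, 0.006, 0.285, 0.048, 0.554, -0.15, 66, 0.011, 0.006, 0.285, 0.048, 0.554, -0.15, 66, 0.011, 0.006, 0.285, 0.048, 0.554, -0.15, 66, 0.011, 0.006, 0.285, 0.048, 0.554, -0.15, 66, 0.011, 0.006, 0.285, 0.048, 0.554, -0.15, 66, 0.011, 0.006, 0.285, 0.048, 0.554, -0.15, 66, 0.011, 0.006, 0.285, 0.048, 0.554, -0.15, 66, 0.011, 0.006, 0.285, 0.048, 0.554, -0.15, 66, 0.011, 0.006, 0.285, 0.048, 0.554, -0.15, 66]
}}

```text
clock: 50.45
position: [0.5523, 0.4495, 0.2486]
ee_rot: [1.561, 2.724, 0.0]
force: [0.3, -0.3, 0.3]
width: 0.718
gripper_force: 0.0
```

```bash
python3 -c "
from st import *
rows(((.549,.4462,.15),(-60,90)),((.549,.4462,.086),(-60,90)),((.549,.4462,.086),(-122,90)))"
```

```text
now [0.5523 0.4495 0.2486] [-0.32  0.71 -0.83  1.27  0.52  1.37 -0.6 ] w 65.9
head -25.1 pitch 89.9 closing [0.863 0.506 0.001]
[0.001, 0.001, -0.004] [-0.003, -0.003, -0.099] n 2.0
[0.001, 0.001, -0.004] [-0.003, -0.003, -0.163] n 3.3
[0.001, 0.001, -0.693] [-0.003, -0.003, -0.163] n 7.3
```

{"op": "arm_command", "data": {
  "deltas": [0.001, 0.001, -0.004, 0, 0, -0.04, 66, 0.001, 0.001, -0.004, 0, 0, -0.08, 66, 0.001, 0.001, -0.004, 0, 0, -0.11, 66, 0.001, 0.001, -0.004, 0, 0, -0.11, 66, 0.001, 0.001, -0.004, 0, 0, -0.11, 66]
}}

```text
clock: 50.95
position: [0.5512, 0.4501, 0.1408]
ee_rot: [-1.568, -2.719, -0.003]
force: [0.2, -1.2, 0.6]
width: 0.721
gripper_force: 0.0
```

```bash
python3 -c "
from st import *
rows(((.549,.4462,.0865),(-60,90)))"
```

```text
now [0.5512 0.4501 0.1408] [-0.32  0.8  -0.8   1.4   0.58  1.18 -0.66] w 66.2
head 113.1 pitch 89.8 closing [0.866 0.501 0.   ]
[-0.002, -0.001, -0.001] [-0.002, -0.004, -0.054] n 1.1
```

{"op": "arm_command", "data": {
  "deltas": [0, 0, 0, -0.001, -0.002, -0.025, 66, 0, 0, 0, -0.002, -0.004, -0.045, 66, 0, 0, 0, -0.002, -0.004, -0.054, 66, 0, 0, 0, -0.002, -0.004, -0.054, 66, 0, 0, 0, -0.002, -0.004, -0.054, 66, 0, 0, 0, -0.002, -0.004, -0.054, 48, 0, 0, 0, -0.002, -0.004, -0.054, 48, 0, 0, 0, -0.002, -0.004, -0.054, 48, 0, 0, 0, -0.002, -0.004, -0.054, 48],
  "force": 15
}}

```text
clock: 51.85
position: [0.5491, 0.4501, 0.0875]
ee_rot: [-1.565, -2.721, -0.011]
force: [6.1, 5.0, -1.6]
width: 0.585
gripper_force: 15.0
```

{"op": "arm_command", "data": {
  "deltas": [0, 0, 0, 0.001, 0.001, 0, 48, 0, 0, -0.05, 0.001, 0.001, 0, 48, 0, 0, -0.1, 0.001, 0.001, 0, 48, 0, 0, -0.15, 0.001, 0.001, 0, 48, 0, 0, -0.2, 0.001, 0.001, 0, 48, 0, 0, -0.25, 0.001, 0.001, 0, 48, 0, 0, -0.3, 0.001, 0.001, 0, 48, 0, 0, -0.35, 0.001, 0.001, 0, 48, 0, 0, -0.4, 0.001, 0.001, 0, 48, 0, 0, -0.45, 0.001, 0.001, 0, 48, 0, 0, -0.5, 0.001, 0.001, 0, 48, 0, 0, -0.55, 0.001, 0.001, 0, 48, 0, 0, -0.6, 0.001, 0.001, 0, 48, 0, 0, -0.65, 0.001, 0.001, 0, 48, 0, 0, -0.69, 0.001, 0.001, 0, 48, 0, 0, -0.69, 0.001, 0.001, 0, 48, 0, 0, -0.69, 0.001, 0.001, 0, 48]
}}

```text
clock: 53.55
position: [0.5496, 0.4502, 0.0874]
ee_rot: [-2.743, -1.524, -0.012]
force: [4.9, 1.5, 3.3]
width: 0.583
gripper_force: 15.0
```

```bash
python3 -c "
from st import *
rows();print(sensors.observe()['ft_torque'])"
```

```text
now [0.5496 0.4502 0.0874] [-0.46  0.77 -0.52  1.47  0.42  1.   -1.64] w 53.5
head 55.0 pitch 89.5 closing [ 0.849 -0.528  0.   ]
[ 0.26804174 -0.95422917 -0.0512913 ]
```

{"op": "arm_command", "data": {
  "deltas": [0, 0, 0, 0, 0, 0, 66, 0, 0, 0, 0, 0, 0, 66, 0, 0, 0, 0, 0, 0, 66, 0, 0, 0, 0, 0, 0, 66, 0, 0, 0, 0, 0, 0.04, 66, 0, 0, 0, 0, 0, 0.09, 66, 0, 0, 0, 0, 0, 0.14, 66, 0, 0, 0, -0.02, -0.04, 0.17, 66, 0, 0, 0, -0.05, -0.08, 0.18, 66, 0, 0, 0, -0.08, -0.12, 0.2, 66, 0, 0, 0, -0.1, -0.16, 0.22, 66, 0, 0, 0, -0.1, -0.2, 0.24, 66, 0, 0, 0, -0.12, -0.25, 0.24, 66, 0, 0, 0, -0.14, -0.3, 0.24, 66, 0, 0, 0, -0.14, -0.35, 0.24, 66, 0, 0, 0, -0.14, -0.4, 0.24, 66, 0, 0, 0, -0.14, -0.4, 0.24, 66]
}}

```text
clock: 55.25
position: [0.4071, 0.0435, 0.3257]
ee_rot: [-2.751, -1.516, -0.003]
force: [0.9, 1.2, 0.1]
width: 0.721
gripper_force: 0.0
```

```bash
cat > ring.py <<'E'
from st import *
def ana(im,label):
    big=cv2.resize(im[165:202,175:212],None,fx=16,fy=16,interpolation=2).astype(float); red=np.clip(big[...,2]-(big[...,0]+big[...,1])/2-40,0,None)
    px=lambda a:np.array(a)/16+[175,165]-.47
    yy,xx=np.mgrid[:592,:592]; lab,n=None,None
    k=cv2.connectedComponents((red>0).astype(np.uint8))
    for i in range(1,k[0]):
        s=k[1]==i
        if s.sum()<400: continue
        w=red[s]; p=np.c_[xx[s],yy[s]].astype(float); m=(p*w[:,None]).sum(0)/w.sum(); C=np.cov(p.T,aweights=w); ev,V=np.linalg.eigh(C); d=V[:,1]; c0=np.array([223,303.])
        d*=np.sign(d@(m-c0)); a,b=(plane("top",px(m+t*d*20),.09)[:2] for t in(-1,1)); ang=lambda v:np.rad2deg(np.arctan2(v[1],v[0])).round(1)
        print(label,"centroid",m.round(0),"size",s.sum(),"axis dir",ang(b-a),"from(.5484,.4478)@.09",ang(plane("top",px(m),.09)[:2]-[.5484,.4478]),"tickcentre@.066",ang(plane("top",px(m),.066)[:2]-[.549,.4457]))
E
python3 -c "
from ring import *
ana(np.load('ringtop.npy'),'before'); im=np.mean([optics.get_image('top') for _ in range(4)],0).astype(np.uint8); np.save('ringtop2.npy',im); ana(im,'after')
hsv=cv2.cvtColor(im,cv2.COLOR_BGR2HSV); print(sensors.observe()['position'])
a,b=np.load('ringtop.npy').astype(int),im.astype(int); print('knob diff',np.abs(a-b)[178:188,183:192].mean().round(1))
g=lambda q:cv2.cvtColor(q,cv2.COLOR_BGR2GRAY)[178:190,182:193]; print(g(np.load('ringtop.npy')));print(g(im))
for n,z in(('scene',0),):
  s=optics.get_image(n); cv2.imwrite('pics/fin_s.png',s)"
```

```text
before centroid [275. 216.] size 1667 axis dir -31.6 from(.5484,.4478)@.09 -28.5 tickcentre@.066 -0.7
before centroid [447. 322.] size 1709 axis dir -95.3 from(.5484,.4478)@.09 -93.5 tickcentre@.066 -91.4
after centroid [335. 311.] size 1789 axis dir -92.7 from(.5484,.4478)@.09 -92.0 tickcentre@.066 -85.0
after centroid [443. 322.] size 1855 axis dir -94.7 from(.5484,.4478)@.09 -93.5 tickcentre@.066 -91.3
[0.40770892 0.05065678 0.32582113]
knob diff 9.2
[[113 207 231 230 223 225 228 227 226 192 164]
 [199 230 227 217 167 177 221 218 217 149 205]
 [233 226 167  59  61  90 143  81 125 113 215]
 [230 171  62  63  82 161 139  53  44  76 124]
 [229  95  65  65 114 184  60  59  43  54 121]
 [229 106  66  63  62  60  63  60  44  47 102]
 [227 141  65  65  64  63  62  58  41  53 104]
 [228 181  79  74  64  63  63  46  45  70 123]
 [232 220 146 129  91  60  66  62  68 103 125]
 [235 223 221 220 176 117 144 148 147 148 162]
 [231 225 225 223 218 219 224 231 228 231 231]
 [140 228 234 222 220 224 231 229 230 232 232]]
[[115 231 227 226 223 234 237 238 238 238 238]
 [196 226 222 211 166 171 220 228 233 236 236]
 [232 223 167  59  65  97 155  94 189 230 231]
 [227 167  64  63  88 175 150  54  48  86 147]
 [225  97  62  70 119 200  63  60  44  59 140]
 [228 107  67  64  65  65  63  60  47  49  97]
 [236 142  68  68  68  66  65  60  44  51  96]
 [240 192  84  75  67  67  64  47  45  79 143]
 [242 230 159 135  96  64  71  67  76 124 148]
 [241 233 232 229 190 128 155 160 168 167 177]
 [239 236 235 234 233 233 234 240 239 238 237]
 [149 239 243 237 237 236 242 241 241 241 240]]
```

```bash
python3 -c "
from h import *
px=lambda a:np.array(a)/16+[175,165]-.47
w=lambda a,z:plane('top',px(a),z)[:2]
ang=lambda v:np.rad2deg(np.arctan2(v[1],v[0])).round(1)
L=w((335,311),.09)
for z in(.066,.07):
  M=w((445,322),z);print(L.round(4),M.round(4),'L->M',ang(M-L))
print('panel edges',ang(w((480,0),.066)-w((420,591),.066)),ang(w((90,0),.066)-w((25,591),.066)))
im=np.load('ringtop2.npy'); hsv=cv2.cvtColor(im,cv2.COLOR_BGR2HSV); m=cv2.inRange(hsv,(0,0,165),(180,60,255)); m[:165]=0;m[205:]=0;m[:,:175]=0;m[:,199:]=0
k=max(cv2.findContours(m,cv2.RETR_EXTERNAL,cv2.CHAIN_APPROX_NONE)[0],key=cv2.contourArea); h=cv2.convexHull(k); e=cv2.fitEllipse(h); print(e, plane('top',e[0],.09).round(4)); c=plane('top',e[0],.09)[:2]; print('c->L',ang(L-c),'c->M',ang(w((445,322),.066)-c))
# checks: plate housings
W=cv2.inRange(hsv,(0,0,120),(180,90,255))
"
```

```text
[0.5476 0.4251] [0.5482 0.4099] L->M -88.0
[0.5476 0.4251] [0.5477 0.4087] L->M -89.6
panel edges -3.7 -3.9
((188.47064208984375, 183.56138610839844), (15.743408203125, 16.021236419677734), 18.945289611816406) [0.5487 0.4476 0.09  ]
c->L -92.7 c->M -90.8
```

```bash
python3 -c "
from h import *
a=cv2.imread('pics/top0.png'); b=optics.get_image('top'); print(sensors.observe()['position'])
def blob(im,lo,hi,r):
    x,y,w,h=r; m=cv2.inRange(cv2.cvtColor(im,cv2.COLOR_BGR2HSV)[y:y+h,x:x+w],lo,hi); p=np.argwhere(m); return len(p),(p.mean(0)[::-1]+[x,y]).round(2)
for n,lo,hi,r in(('driver',(5,120,100),(18,255,255),(285,125,25,70)),('grease',(0,150,150),(5,255,255),(405,138,30,28)),('spray',(0,0,170),(180,60,255),(355,90,30,30)),('wrench1',(0,0,150),(180,70,255),(262,108,65,25)),('wrench2',(0,0,130),(180,80,255),(243,228,52,30)),('tin',(18,90,60),(35,255,255),(420,160,45,35))): print(n,blob(a,lo,hi,r),blob(b,lo,hi,r))
for z0,(x,y) in((.115,(.6265,.28)),(.115,(.5169,.325)),(.115,(.5169,.225))): print('exp',proj('top',(x,y,z0)).round(1),proj('scene',(x,y,z0)).round(1))
for n,r in(('top',(205,140,75,75)),('scene',(360,155,115,80))):
    x,y,w,h=r; g=cv2.resize(cv2.cvtColor(optics.get_image(n),cv2.COLOR_BGR2GRAY)[y:y+h,x:x+w],None,fx=6,fy=6,interpolation=2)
    c=cv2.HoughCircles(g,cv2.HOUGH_GRADIENT,1,90,param1=80,param2=22,minRadius=38,maxRadius=80); print(n,None if c is None else (c[0][:6]/6+[x,y,0]).round(1).tolist())"
```

```text
[0.40774128 0.05114801 0.32573465]
driver (204, array([297.91, 175.98])) (205, array([297.9 , 176.05]))
grease (18, array([418.22, 151.5 ])) (39, array([420.92, 150.9 ]))
spray (257, array([369.7 , 104.04])) (270, array([369.54, 104.24]))
wrench1 (302, array([293.18, 122.02])) (309, array([293.16, 122.02]))
wrench2 (299, array([266.97, 242.61])) (230, array([260.89, 240.09]))
tin (331, array([438.49, 179.95])) (453, array([440.  , 178.81]))
exp [240.  158.7] [425.9 194.9]
exp [224.6 193.2] [417.9 166.4]
exp [256.6 193.6] [387.7 176.6]
top [[261.6, 190.8, 9.4], [226.6, 195.1, 9.2], [241.8, 159.9, 8.8]]
scene None
```

{"op": "arm_command", "data": {
  "deltas": [0, 0, 0, 0, -0.05, 0.03, 70, 0, 0, 0, -0.03, -0.25, 0.08, 70, 0, 0, 0, -0.03, -0.25, 0.08, 70, 0, 0, 0, -0.03, -0.25, 0.08, 70, 0, 0, 0, -0.03, -0.25, 0.08, 70, 0, 0, 0, -0.03, -0.25, 0.08, 70, 0, 0, 0, -0.03, -0.25, 0.08, 70]
}}

```text
clock: 56.35
position: [0.3778, -0.2028, 0.406]
ee_rot: [-2.746, -1.521, -0.005]
force: [0.7, -0.6, -0.2]
width: 0.768
gripper_force: 0.0
```

```bash
python3 -c "
from h import *
x,y,w,h=(205,140,75,75)
g=cv2.resize(cv2.cvtColor(np.mean([optics.get_image('top') for _ in range(4)],0).astype(np.uint8),cv2.COLOR_BGR2GRAY)[y:y+h,x:x+w],None,fx=6,fy=6,interpolation=2)
for p2 in(26,20,16):
  c=cv2.HoughCircles(g,cv2.HOUGH_GRADIENT,1,60,param1=60,param2=p2,minRadius=38,maxRadius=80); 
  if c is not None:
    for q in c[0][:7]/6+[x,y,0]-[.4,.4,0]: print(p2,q.round(1),plane('top',q[:2],.115)[:2].round(3))
im=optics.get_image('top');hsv=cv2.cvtColor(im,cv2.COLOR_BGR2HSV)
a=cv2.imread('pics/top0.png'); 
f=lambda i:[len(p:=np.argwhere(cv2.inRange(cv2.cvtColor(i,cv2.COLOR_BGR2HSV)[228:258,243:295],(0,0,130),(180,80,255)))),p.mean(0).round(2)]
print('wrench2',f(a),f(im))
gg=cv2.cvtColor(im,cv2.COLOR_BGR2GRAY)[180:208:2,246:282:2]; print(gg)"
```

```text
26 [240.8 159.4   8.4] [0.624 0.277]
26 [226.7 194.    9.4] [0.514 0.319]
26 [260.  189.7  10.4] [0.529 0.215]
20 [240.5 159.   10.4] [0.625 0.278]
20 [260.8 190.5   9.2] [0.527 0.212]
20 [226.7 194.    9.4] [0.514 0.319]
20 [251.5 161.5   9. ] [0.618 0.244]
16 [240.5 159.   10.4] [0.625 0.278]
16 [260.8 190.5   9.2] [0.527 0.212]
16 [226.7 194.    9.4] [0.514 0.319]
16 [250.7 160.7  10.1] [0.621 0.246]
16 [217.8 157.4  12.7] [0.63 0.35]
16 [266.2 176.2   8. ] [0.572 0.196]
wrench2 [299, array([14.61, 23.97])] [305, array([14.66, 24.14])]
[[199 198 195 200 203 224 229 179 216 209 200 205 201 200  97  84  72  68]
 [198 198 200 205 233 222 167 114 157 218 218 135 120 112  92  88  64  68]
 [203 202 205 232 166 124 132 223 221 203 212 215 118 115  71  87  65  70]
 [199 202 216 231 126 149 223 142 157 200 204 223 146  98  63  88  73  66]
 [199 200 226 145 148 144 156 221 220 205 204 222 213 100  75  84  69  69]
 [202 201 206 121 146 130 150 218 219 206 209 210 127  89  68  86  71  68]
 [138 188 224 174 146 128 136 222 220 219 221 230 197  80  64  86  70  69]
 [127 205 206 230 140 141 150 214 221 220 222 232 121  81  73  81  67  72]
 [128 207 209 233 179 131 137 211 222 224 230 196 131  73  69  80  70  66]
 [207 211 210 212 231 234 216 179 229 232 194 132 113  71  87  75  67  69]
 [221 208 208 207 206 215 223 205 174 135 150 154 134  97  83  73  66  70]
 [223 213 209 209 211 210 211 214 211 216 223 222 202  97  86  67  70  72]
 [220 220 208 208 207 207 208 207 223 222 221 222 199  95  84  70  66  66]
 [224 223 221 221 221 211 214 221 223 223 223 223 203 100  86  70  69  69]]
```

The third housing has moved about 15 mm towards the rail. I'll grip it and slide it back inward without lifting.

{"op": "arm_command", "data": {
  "deltas": [0, 0, 0, 0.015, 0.045, 0, 82, 0, 0, 0, 0.152, 0.42, -0.15, 82, 0, 0, 0, 0.152, 0.42, -0.15, 82, 0, 0, 0, 0.152, 0.42, -0.15, 82, 0, 0, 0, 0.152, 0.42, -0.15, 82, 0, 0, 0, 0.152, 0.42, -0.15, 82, 0, 0, 0, 0.152, 0.42, -0.15, 82, 0, 0, 0, 0.152, 0.42, -0.15, 82, 0, 0, 0, 0.152, 0.42, -0.15, 82, 0, 0, 0, 0.152, 0.42, -0.15, 82, 0, 0, 0, 0.152, 0.42, -0.15, 82, 0, 0, 0, 0.152, 0.42, -0.15, 82, 0, 0, 0, 0.152, 0.42, -0.15, 82],
  "force": 10
}}

```text
clock: 57.9
position: [0.5295, 0.2186, 0.2561]
ee_rot: [-2.744, -1.525, -0.005]
force: [-0.1, -1.3, -0.6]
width: 0.889
gripper_force: 0.0
```

```bash
python3 -c "
from st import *
rows(((.53,.217,.103),(-122,90)))"
```

```text
now [0.5295 0.2186 0.2561] [-0.09  0.4  -0.55  1.66  0.22  1.15 -1.25] w 81.6
head 69.8 pitch 89.8 closing [ 0.849 -0.528 -0.001]
[-0.002, 0.001, -0.001] [0.0, -0.002, -0.153] n 3.1
```

{"op": "arm_command", "data": {
  "deltas": [0, 0, 0, 0, -0.001, -0.05, 82, 0, 0, 0, 0, -0.001, -0.1, 82, 0, 0, 0, 0, -0.001, -0.135, 82, 0, 0, 0, 0, -0.001, -0.151, 82, 0, 0, 0, 0, -0.001, -0.151, 82, 0, 0, 0, 0, -0.001, -0.151, 60, 0, 0, 0, 0, -0.001, -0.151, 60, 0, 0, 0, 0, -0.001, -0.151, 60, 0, 0, 0, 0, -0.001, -0.151, 60, 0, 0, 0, 0, -0.001, -0.151, 60]
}}

```text
clock: 58.9
position: [0.5307, 0.2185, 0.1065]
ee_rot: [-2.744, -1.525, -0.009]
force: [-0.7, -1.3, 8.2]
width: 0.719
gripper_force: 10.0
```

{"op": "arm_command", "data": {
  "deltas": [0, 0, 0, -0.002, 0.003, 0, 60, 0, 0, 0, -0.004, 0.006, 0, 60, 0, 0, 0, -0.006, 0.009, 0, 60, 0, 0, 0, -0.008, 0.012, 0, 60, 0, 0, 0, -0.01, 0.015, 0, 60, 0, 0, 0, -0.01, 0.015, 0, 60, 0, 0, 0, -0.01, 0.015, 0, 60, 0, 0, 0, -0.01, 0.015, 0, 78, 0, 0, 0, -0.01, 0.015, 0, 78, 0, 0, 0, -0.01, 0.015, 0, 78, 0, 0, 0, -0.01, 0.015, 0, 78, 0, 0, 0, -0.01, 0.015, 0.03, 78, 0, 0, 0, -0.01, 0.015, 0.08, 78, 0, 0, 0, -0.01, 0.015, 0.13, 78, 0, 0, 0, -0.03, -0.03, 0.18, 78, 0, 0, 0, -0.06, -0.08, 0.2, 78, 0, 0, 0, -0.12, -0.35, 0.26, 78, 0, 0, 0, -0.12, -0.35, 0.26, 78, 0, 0, 0, -0.12, -0.35, 0.26, 78, 0, 0, 0, -0.12, -0.35, 0.26, 78]
}}

```text
clock: 60.9
position: [0.435, -0.0283, 0.3393]
ee_rot: [-2.743, -1.526, -0.005]
force: [0.9, -0.9, -0.0]
width: 0.851
gripper_force: 0.0
```

{"op": "arm_command", "data": {
  "deltas": [0, 0, 0, 0, -0.15, 0, 78, 0, 0, 0, 0, -0.15, 0, 78, 0, 0, 0, 0, -0.15, 0, 78, 0, 0, 0, 0, -0.15, 0, 78]
}}

```text
clock: 61.3
position: [0.4346, -0.1838, 0.3381]
ee_rot: [-2.752, -1.512, -0.002]
force: [0.6, 0.9, -1.0]
width: 0.851
gripper_force: 0.0
```

```bash
python3 -c "
from ring import *
x,y,w,h=(205,140,75,75); im=np.mean([optics.get_image('top') for _ in range(4)],0).astype(np.uint8)
g=cv2.resize(cv2.cvtColor(im,cv2.COLOR_BGR2GRAY)[y:y+h,x:x+w],None,fx=6,fy=6,interpolation=2)
c=cv2.HoughCircles(g,cv2.HOUGH_GRADIENT,1,60,param1=60,param2=22,minRadius=38,maxRadius=80); 
for q in c[0][:7]/6+[x,y,0]-[.4,.4,0]: print(q.round(1),plane('top',q[:2],.115)[:2].round(3))
ana(im,'ring')
b=im; m=cv2.inRange(cv2.cvtColor(b,cv2.COLOR_BGR2HSV)[145:205,320:375],(3,90,100),(18,255,255)); print('orange in tray',[ (t[4],) for t in []],cv2.connectedComponentsWithStats(m)[2][1:,4])"
```

```text
[240.5 158.8  10.5] [0.626 0.278]
[255.7 193.7   9.3] [0.517 0.228]
[224.7 193.8  11. ] [0.515 0.325]
ring centroid [335. 311.] size 1775 axis dir -92.6 from(.5484,.4478)@.09 -92.0 tickcentre@.066 -85.0
ring centroid [443. 322.] size 1880 axis dir -94.5 from(.5484,.4478)@.09 -93.5 tickcentre@.066 -91.3
orange in tray [] [66 67 72]
```

All three housings are well inside the rail, three bearings are in the tray, and the ring is aligned. Handing in.

```bash
python3 -c "
from cell import arm
print(arm.sign_off())"
```

```text
the job is handed in; nothing more can be done
None
```

I finished the job and handed it in at about 61 s: sleeve in the scrap bin, three housings upright on the plate (one had shifted about 15 mm towards the rail, so I slid it back), three bearings eased into the tray from a slide angle of about 12° past level, the spare in the tin upright on its mat, and the ring on the red mark to within about 2°, with the inner knob unmoved and the bystanders I checked in place.

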